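# Index the inspection microscope over the milled board

### The arm

A 6-joint arm with a two-finger parallel gripper is mounted at the origin on the work surface. World frame = base frame: x ahead of the robot, y to its left, z up, the work surface at z = 0. Lengths are in m, angles in rad, forces in N, time in s.
With the tool pointing down it reaches from about 0.375 to 0.9 m from the base axis. Payload 3.1 kg.
Tool frame: the origin (TCP) lies at the centre of the arm's flange, where the gripper is bolted on; the fingertips stand 173 mm ahead of it and the grasp point (between the pads) lies 155 mm ahead of it; z points along the fingers, y is the line along which they close (so a half turn about z gives the same grasp; the last joint's range is limited). The gripper opens to 85 mm and grips with 20 to 120 N. Pads are 22 mm wide; open, the fingers measure 114 mm over their backs; the gripper's body (76 mm by 85 mm) begins 54 mm behind the grasp point. The pads swing forward as they close: fully open they stand 13 mm farther back than shut.
Start: joints at [-1.321, 0.527, 1.433, -0, 1.181, -0.178], TCP at [0.26, -0.568, 0.405] pointing down, gripper open.
Joint ranges: [-3.08, 3.08], [-0.75, 2.2], [0.22, 2.44], [-1.43, 4.57], [0, 2.65], [-2.85, 2.85]. Speed limits (rad/s): [2.79, 2.79, 3.14, 3.14, 3.14, 3.14].

### API

Orientations are given as a unit quaternion [x, y, z, w].
In Python, from station import * gives the robot as it stands.
- The arm moves only by the shell command python3 -m jog 'ROWS' [OPENING] [FORCE]. ROWS is a JSON object of lists of equal length, an entry for each row: "linear": the shift along the world's x, y, z in mm, a list of three; "turn": the turn about the world's z in units of 5 degrees (1.0 is 5 degrees). A call has 1 to 12 rows; each row shifts and turns the commanded pose from where the row before left it; what a row does not reach is not made up. A row lasts 1/8 s, in which the tool goes at most 62.5 mm and 10.7 degrees, less where a joint would pass 70% of its speed; a pose out of reach is approached as far as the arm can. A call is refused whole if a number of a shift passes 62.5 or a number of a turn 1, either way. A call with a gripper value outside its range is refused whole. OPENING is the opening, from 0 (shut) to 1 (fully open), set as the call begins (- or left out, the last holds). The fingers move at their own pace and stop on an object; FORCE is the grip in N (left out, the last holds). Time passes only in rows, so rows that do not move let the fingers close. It gives the time, the measured TCP pose, the force, the opening and the grip force at its end, in the units of the state.
- sense(): the state, without advancing time (a new reading comes with each control period).
- snapshot(name): name is "scene" or "top"; returns the picture (480x640x3 uint8, red, green, blue); there is no depth.
- get_calibration(name): a dict with "fx", "fy", "cx", "cy" (pixels), "world_to_cam" (4x4, takes a point from world to camera coordinates). Camera axes: x right, y down, z forward; pixel columns grow to the right and rows downward; lengths in m; the calibration is good to about 2 mm. A picture is of the moment at which its call begins. get_calibration takes no time and is no camera call.
- sign_off(): hands the job in; it is judged then, once.
The state is a dict: "t": time; "q": joint angles; "qd": joint speeds; "tau": joint torques, N m; "tcp_pos": TCP position; "tool_rot": TCP orientation; "force": force on the tool from outside, world axes, zero at the start; "ft_torque": the same for the moment, N m; "finger_gap": opening from 0.0 (shut) to 1.0 (fully open); "gripper_force": force on a finger pad.
Only numpy, scipy, OpenCV 4.12 (cv2) and the standard library are available. Lean on these libraries where they do the work, as an engineer would, in place of code of your own. Each camera call takes 0.05 s, during which the arm holds its last target. There are 200 camera calls.

### The job

The swing-arm microscope is parked in the middle hole of its index plate. Hook a fingertip under the pull ring at the arm's front end, lift the spring pin, swing the arm one hole over to the side where the square milled circuit board lies in its nest, and let the pin drop fully home so that the microscope is locked over the board. Do not squeeze the ring in the gripper or force the arm, and leave the board, the round gauge and everything else lying as it is.

Things in the scene. Friction and masses are not known exactly. Their poses are not given: they have to be found in the camera images.
- stand: Indexed microscope stand, bolted to the bench: grey base plate 340 x 360 x 12 mm (x, y, z). Origin: centre of its underside. x points from its front edge, which faces the robot give or take 17 degrees, to its back; y to its left seen from the robot; z up. At the back a pivot post, in front an arc-shaped index plate, between them two square black nests centred at (-14, +56) and (-14, -56) mm.
- pivot (a point): point on the swing arm's vertical pivot axis, 75 mm above the bench, at x = +125 mm, y = 0 in the stand's frame.
- hole_middle (a point): mouth of the middle hole of the index plate, where the pin starts. The plate is aluminium, 44 mm wide, its top 55 mm above the bench; the three holes (9.6 mm bore) lie 250 mm from the pivot, 22 degrees apart.
- hole_left (a point): mouth of the left hole (stand +y side, left seen from the robot), 96 mm along the arc from the middle hole.
- hole_right (a point): mouth of the right hole (stand -y side), 96 mm along the arc from the middle hole.
- boom (a joint): angle of the swing arm, rad. 0 at the start: middle hole, arm along the stand's x axis, its free front end towards the robot. Positive: free end to the stand's +y (left). Left hole at +0.384, right hole at -0.384, end stops at +-0.444. A white bar 34 mm wide, top 75 mm above the bench, reaching 272 mm from the pivot. It drags lightly (about 1 N at the ring) and stays where it is left.
- tube_top (a point): top centre of the black microscope tube, 38 mm across, clamped upright in the arm 150 mm from the pivot, top 162 mm above the bench; a thin cable loop rises to 182 mm behind it.
- lens (a point): centre of the microscope's front lens, looking straight down, 46 mm above the bench, 150 mm from the pivot.
- plunger (a joint): lift of the spring index pin, m. 0: fully home in a hole (as at the start); 0.009: nose just clear of the index plate, so it also rests near 0.009 if let go between holes; 0.014: upper stop. The spring and weight press it down with about 5.5 N at home, 9 N at full lift. The 8 mm pin has a round nose that finds a hole from about 3 mm off centre and then draws the arm into line.
- ring (a point): centre of the steel pull ring on top of the pin, 239 mm from the pivot axis, 138 mm above the bench with the pin home. Inside diameter 46 mm, 5 mm wire, rigid on the pin. It stands across the arm, its opening facing the robot along the arm, and leans back (top towards the pivot) 25 degrees: the way through it, away from the robot, runs along the arm and 25 degrees downward.
- ring_top (a point): middle of the wire at the top of the pull ring, 161 mm above the bench with the pin home; a fingertip hooks under this. Below the ring are a 19 mm collar and a 24 mm barrel that reach from 113 mm down to the arm at 75 mm. Between the ring's centre and the microscope tube are 70 mm free.
- board: the milled circuit board: a loose square copper-clad board, 56 x 56 x 2 mm, with a rectangular cut-out and engraved tracks. Origin: centre of its underside, 17 mm above the bench. It lies in the left or the right nest; the lens is straight over it when the pin is home in the hole on that side.
- gauge: round stepped steel focus gauge, a loose disc 54 mm across and 17 mm high, in the other nest. Origin: centre of its underside.
- cutter_case: flat plastic case of small cutters, 60 x 85 x 24 mm, on the back left corner of the stand's base plate. Loose; origin at the centre of its underside.
- lens_pot: small round black screw-top pot, 41 mm across, 33 mm high, on the front right corner of the stand's base plate. Loose; origin at the centre of its underside.
- collet_wrench: flat steel open-ended wrench, 127 mm long, 5 mm thick, lying on the bench right of the stand. Loose; origin at the centre of its underside.
- chip_brush: hand brush about 170 mm long, lying on the bench at the left. Loose; origin at the centre of its underside.
- screwdriver: screwdriver about 160 mm long, lying on the bench in front of the stand at the right. Loose; origin at the centre of its underside.
- solvent_bottle: white plastic bottle, 60 mm across, 150 mm high, standing on the bench at the left. Loose; origin at the centre of its underside.
- blank_stack: stack of four uncut copper-clad blanks, 100 x 150 x 16 mm, lying on the bench at the right. Loose; origin at the centre of its underside.
There are look-alikes about, which are no part of the job. Several things have the shape of the board; the one meant has the colours described above.

How it is judged:
On the way, in this order (a step that is already met when the one before it is completed fails the run):
1. the index pin is pulled out of the middle hole, clear of the plate (value of joint plunger above 0.0085 m and value of joint boom between -0.15 and 0.15 rad), for 0.05 s.
2. the pin has dropped fully home in the hole that puts the lens over the milled board (horizontal distance between lens and board below 0.008 m and value of joint plunger below 0.0015 m), for 0.2 s.
At the end, for the whole second after the job is handed in: The microscope lens is within 8 mm (horizontally) of the centre of the milled board, the index pin is fully home (lift below 1.5 mm) in that hole, the arm is at rest, and the board lies still in its nest within 10 mm of where it was (all of step 2 and velocity of joint boom between -0.02 and 0.02 rad/s and distance of board from where it was at the start of the episode below 0.01 m and linear speed of board below 0.01 m/s); the robot touches nothing.
It fails at once if the board or the gauge is shifted more than 10 mm or lifted (distance of any of board, gauge from where it was at the start of the episode above 0.01 m).
It fails at once if something else on the stand or the bench is moved more than 20 mm, lifted or knocked over (distance of any of cutter_case, lens_pot, collet_wrench, chip_brush, screwdriver, solvent_bottle, blank_stack from where it was at the start of the episode above 0.02 m or angle between any of lens_pot, solvent_bottle's own z axis and vertical above 0.5 rad).
It fails at once if the arm, pin or ring is forced or squeezed: more than 35 N between robot and microscope arm (contact force between any of the fingers, the arm and boom above 35 N).
It also fails if it takes over 48 s, if anything falls off the work surface, if the arm or the gripper's body presses on something with over 40 N, if the wrist force passes 120 N, or if a joint passes its speed limit or range.

## Working session

There is one attempt and no reset: what is moved stays moved. The work goes in short steps, Python scripts to look and compute and a shell command to move; the robot and the scene stay as the last step left them, time stands still between calls to the robot, and variables do not carry over. Pictures are saved under pics/ and viewed, at most 10 in all, crops included, and the job is handed in when it is done.

```bash
mkdir -p pics; python3 - <<'E'
from station import *
import cv2,numpy as np
for n in("scene","top"):
    cv2.imwrite(f"pics/{n}0.png",snapshot(n)[:,:,::-1]); c=get_calibration(n)
    print(n,c["fx"],c["cx"],c["cy"],np.round(c["world_to_cam"],3).tolist())
s=sense();print(s["t"],s["tcp_pos"],s["tool_rot"],s["finger_gap"])
E
```

```text
scene 456.9478851179051 320.2169303273112 245.42884787014202 [[-0.852, 0.523, 0.017, 0.471], [0.34, 0.579, -0.741, -0.1], [-0.397, -0.626, -0.671, 1.356], [0.0, 0.0, 0.0, 1.0]]
top 549.8684887099826 326.04709214549314 238.7732815136646 [[0.006, -1.0, 0.016, -0.003], [-0.998, -0.007, -0.069, 0.573], [0.069, -0.016, -0.997, 1.406], [0.0, 0.0, 0.0, 1.0]]
0.1 [ 0.25983396 -0.56808223  0.40381296] [ 9.77098766e-01  2.12783945e-01 -3.71591771e-05 -9.96579933e-04] 0.9964718642244749
```

View pics/scene0.png

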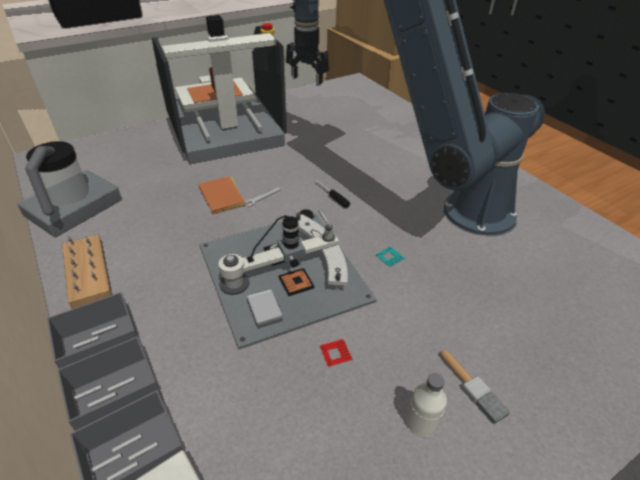

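View pics/top0.png

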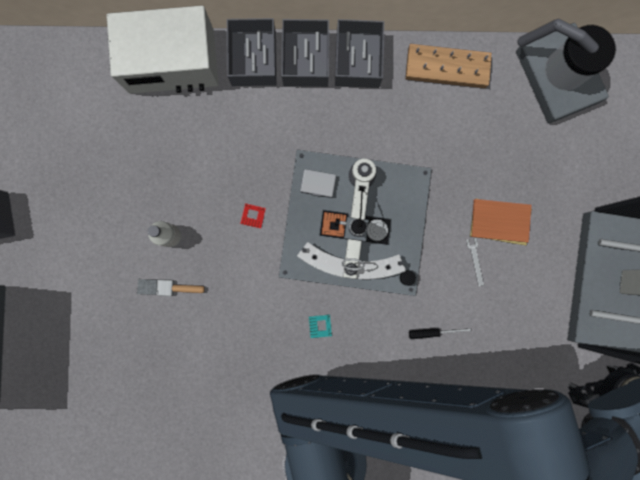

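Copper-coloured pieces: the board with cut-out in the left nest (top 334,224), red look-alike on the bench (253,215), teal look-alike (320,326). The one in the left nest fits; I'll confirm it in a crop along with the ring.

```bash
python3 - <<'E'
import cv2,numpy as np
a=cv2.imread("pics/top0.png")[145:300,275:440]; b=cv2.imread("pics/scene0.png")[200:350,195:380]
a=cv2.resize(a,None,fx=3.6,fy=3.6,interpolation=cv2.INTER_CUBIC)[:, :]; 
cv2.imwrite("pics/c1.png",a); cv2.imwrite("pics/c2.png",cv2.resize(b,None,fx=4,fy=4,interpolation=cv2.INTER_CUBIC))
E
```

```text
(no output)
```

View pics/c1.png

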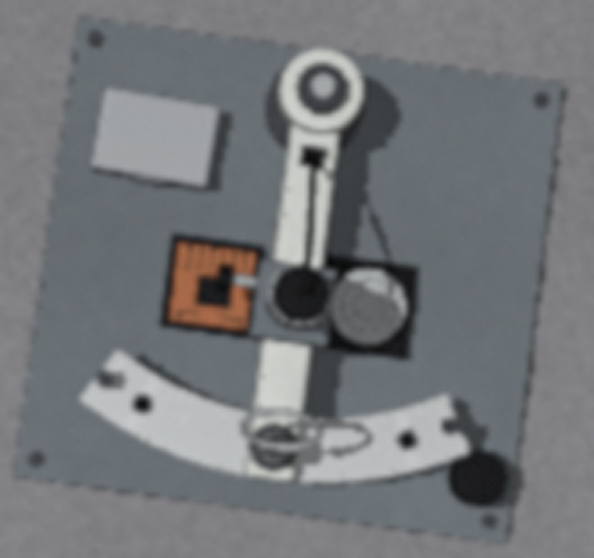

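View pics/c2.png

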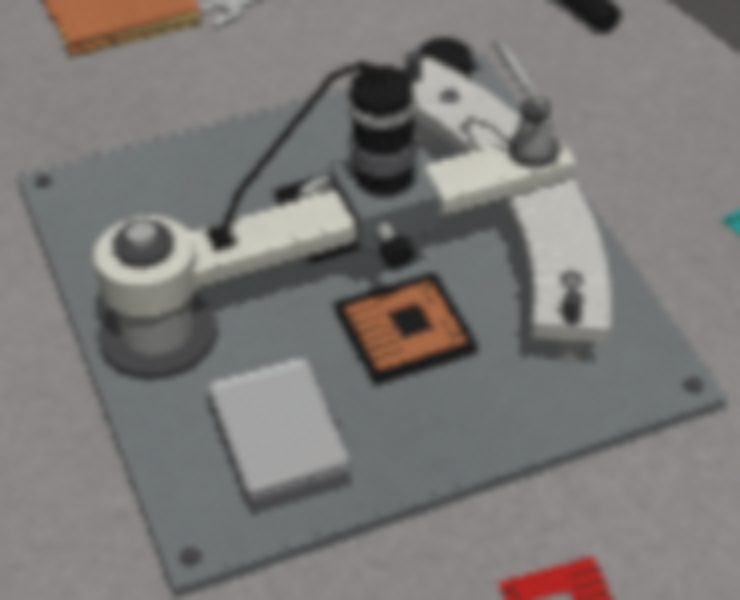

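The crop confirms it: the copper board with the dark rectangular cut-out and tracks lies in the left nest (cutter-case side), and the round gauge lies in the right nest. So the target is the left hole, boom +0.384. Now I'll fit the stand pose.

```bash
python3 -m jog '{"linear":[[0,40,60],[0,40,60],[0,40,60],[0,40,60],[0,40,60],[0,40,60],[0,40,60],[0,40,60]],"turn":[0,0,0,0,0,0,0,0]}' 0 20; python3 -c "
from station import *;s=sense();print(s['q'],s['t'],s['tool_rot'])"
```

```text
t: 1.1
tcp_pos: [0.2596, -0.2895, 0.8221]
tool_rot: [0.977, 0.213, 0.0, -0.0]
force: [0.6, -0.8, 1.2]
finger_gap: -0.001
gripper_force: 0.0
[-1.12929867e+00 -4.52742801e-02  1.12570684e+00  8.74549217e-05
  2.06146589e+00  1.27947227e-02] 1.1 [ 9.77110157e-01  2.12733909e-01  3.14850852e-06 -1.57656437e-04]
```

```bash
python3 -m jog '{"linear":[[20,30,60],[20,30,60],[20,30,60],[20,30,60],[20,30,60],[20,30,60]],"turn":[0,0,0,0,0,0]}' ; python3 -c "
from station import *;s=sense();print(s['q'].round(3),s['t'],s['tool_rot'])"
```

```text
t: 1.85
tcp_pos: [0.3466, -0.1179, 1.0457]
tool_rot: [0.976, 0.213, 0.025, 0.029]
force: [0.6, -0.6, -0.8]
finger_gap: -0.004
gripper_force: 0.0
[-6.360e-01  1.290e-01  2.900e-01 -2.000e-03  2.646e+00  5.040e-01] 1.85 [0.97637994 0.21265586 0.02484206 0.02902717]
```

```bash
for i in 1; do python3 -m jog '{"linear":[[-30,5,40],[-30,5,40],[-30,5,40],[-30,5,40],[-30,5,40],[-30,5,40]],"turn":[0,0,0,0,0,0]}' ; python3 -c "
from station import *;s=sense();print(s['q'].round(3),s['t'],s['tool_rot'])"; done
```

```text
t: 2.6
tcp_pos: [0.1704, -0.0706, 1.0811]
tool_rot: [0.971, 0.21, 0.061, 0.099]
force: [0.7, -0.2, 0.1]
finger_gap: -0.0
gripper_force: 0.0
[-1.094 -0.171  0.439  0.137  2.646  0.178] 2.6 [0.97073525 0.21033941 0.06052714 0.09882749]
```

```bash
cat > st.py <<'E'
from station import *
from scipy.spatial.transform import Rotation as R
import numpy as np
s=sense();r=R.from_quat(s['tool_rot']);z=r.as_matrix()[:,2];y=r.as_matrix()[:,1]
print("q",s['q'].round(3),"\nt",s['t'],"z",z.round(3),"y",y.round(3),"tilt",np.degrees(np.arccos(-z[2])).round(1),"az",np.arctan2(z[1],z[0]).round(3),"tip",(s['tcp_pos']+.173*z).round(4),"F",np.round(s['force'],1))
E
python3 -m jog '{"linear":[[0,0,60],[0,0,60],[0,0,60],[0,0,60],[0,0,60],[0,0,60]],"turn":[0,0,0,0,0,0]}' ;python3 st.py
```

```text
t: 3.35
tcp_pos: [0.1625, -0.0507, 1.1245]
tool_rot: [0.957, 0.207, 0.099, 0.179]
force: [0.2, -0.5, 0.5]
finger_gap: 0.001
gripper_force: 0.0
q [-1.119 -0.134  0.219  0.226  2.646  0.246] 
t 3.35 z [ 0.264 -0.301 -0.916] y [ 0.361 -0.85   0.383] tilt 23.6 az -0.85 tip [ 0.2082 -0.1028  0.966 ] F [ 0.2 -0.5  0.5]
```

```bash
python3 -m jog '{"linear":[[-10,20,60],[-10,20,60],[-10,20,60],[-10,20,60],[-10,20,60],[-10,20,60]],"turn":[0,0,0,0,0,0]}' ;python3 st.py
```

```text
t: 4.1
tcp_pos: [0.0864, 0.0699, 1.1326]
tool_rot: [0.942, 0.205, 0.133, 0.232]
force: [-0.4, 0.0, -0.2]
finger_gap: 0.001
gripper_force: 0.0
q [-8.350e-01 -2.640e-01  2.180e-01 -1.000e-03  2.647e+00  3.060e-01] 
t 4.1 z [ 0.345 -0.382 -0.857] y [ 0.325 -0.809  0.491] tilt 31.0 az -0.835 tip [0.1462 0.0038 0.9843] F [-0.4  0.  -0.2]
```

```bash
python3 -m jog '{"linear":[[-30,33,40],[-30,33,40],[-30,33,40],[-30,33,40],[-30,33,40],[-30,33,40]],"turn":[0,0,0,0,0,0]}' ;python3 st.py
```

```text
t: 4.85
tcp_pos: [-0.0815, 0.1641, 1.118]
tool_rot: [0.913, 0.203, 0.193, 0.296]
force: [0.1, 0.1, -0.1]
finger_gap: -0.001
gripper_force: 0.0
q [-0.568 -0.453  0.219 -0.287  2.646  0.26 ] 
t 4.85 z [ 0.473 -0.462 -0.75 ] y [ 0.257 -0.742  0.619] tilt 41.4 az -0.773 tip [3.000e-04 8.420e-02 9.882e-01] F [ 0.1  0.1 -0.1]
```

```bash
python3 -m jog '{"linear":[[-40,25,40],[-40,25,40],[-40,25,40],[-40,25,40],[-40,25,40]],"turn":[0,0,0,0,0]}' ;python3 st.py
```

```text
t: 5.48
tcp_pos: [-0.2215, 0.2067, 1.0813]
tool_rot: [0.888, 0.198, 0.227, 0.348]
force: [0.4, -0.1, 0.5]
finger_gap: 0.001
gripper_force: 0.0
q [-0.472 -0.61   0.219 -0.492  2.646  0.12 ] 
t 5.475 z [ 0.541 -0.529 -0.654] y [ 0.192 -0.679  0.708] tilt 49.2 az -0.773 tip [-0.1278  0.1153  0.9682] F [ 0.4 -0.1  0.5]
```

```bash
cat > kin.py <<'E'
import numpy as np
from scipy.optimize import least_squares
from scipy.spatial.transform import Rotation as R
LIM=np.array([[-3.08,3.08],[-.75,2.2],[.22,2.44],[-1.43,4.57],[0,2.65],[-2.85,2.85]])
def fk(k,q,sg=(1,1)):
    a1,off,h,a2,a3,e,d=k
    A=R.from_euler('z',q[0]);B=A*R.from_euler('y',q[1]);C=B*R.from_euler('y',q[2])
    D=C*R.from_euler('z',sg[0]*q[3])*R.from_euler('y',q[4])
    z=D.apply([0,0,1])
    return A.apply([a1,off,h])+B.apply([0,0,a2])+C.apply([e,0,a3])+d*z, D*R.from_euler('z',sg[1]*q[5])
DATA=[([-1.321,.527,1.433,0,1.181,-.178],[.2598,-.5681,.4038],[.977,.213,0,0]),
([-1.1293,-.04527,1.1257,0,2.0615,.0128],[.2596,-.2895,.8221],[.977,.213,0,0]),
([-.636,.129,.29,-.002,2.646,.504],[.3466,-.1179,1.0457],[.97638,.21266,.02484,.02903]),
([-1.094,-.171,.439,.137,2.646,.178],[.1704,-.0706,1.0811],[.97074,.21034,.06053,.09883]),
([-1.119,-.134,.219,.226,2.646,.246],[.1625,-.0507,1.1245],[.957,.207,.099,.179]),
([-.835,-.264,.218,-.001,2.647,.306],[.0864,.0699,1.1326],[.942,.205,.133,.232]),
([-.568,-.453,.219,-.287,2.646,.26],[-.0815,.1641,1.118],[.913,.203,.193,.296]),
([-.472,-.61,.219,-.492,2.646,.12],[-.2215,.2067,1.0813],[.888,.198,.227,.348])]
def fit(sg):
    r=least_squares(lambda k:np.concatenate([fk(k,q,sg)[0]-p for q,p,_ in DATA]),[0,.11,.33,.4,.4,0,.1]); return r
E
python3 - <<'E'
from kin import *
for s in((1,1),(-1,1),(1,-1),(-1,-1)):
    r=fit(s); o=[(fk(r.x,q,s)[1].inv()*R.from_quat(t)).magnitude().round(2) for q,p,t in DATA]
    print(s,r.x.round(4),abs(r.fun).max(),o)
E
```

```text
Traceback (most recent call last):
AttributeError: 'float' object has no attribute 'round'
```

```bash
python3 - <<'E'
from kin import *
for s in((1,1),(-1,1),(1,-1),(-1,-1)):
    r=fit(s); o=[round(float((fk(r.x,q,s)[1].inv()*R.from_quat(t)).magnitude()),2) for q,p,t in DATA]
    print(s,r.x.round(4),abs(r.fun).max(),o)
E
```

```text
(1, 1) [-3.000e-04  1.111e-01  2.744e-01  5.878e-01  3.921e-01  1.143e-01
  1.238e-01] 0.0004532713382024989 [1.57, 1.57, 1.57, 1.57, 1.57, 1.57, 1.57, 1.57]
(-1, 1) [0.0119 0.107  0.2513 0.5467 0.3884 0.1249 0.0489] 0.03413798520207326 [1.57, 1.57, 1.57, 1.33, 1.19, 1.57, 2.09, 2.47]
(1, -1) [-3.000e-04  1.111e-01  2.744e-01  5.878e-01  3.921e-01  1.143e-01
  1.238e-01] 0.0004532713382024989 [1.21, 1.6, 2.58, 1.93, 2.06, 2.18, 2.09, 1.81]
(-1, -1) [0.0119 0.107  0.2513 0.5467 0.3884 0.1249 0.0489] 0.03413798520207326 [1.21, 1.6, 2.58, 1.69, 1.67, 2.18, 2.6, 2.7]
```

```bash
cat >> kin.py <<'E'
K=fit((1,1)).x
OFF=fk(K,DATA[1][0])[1].inv()*R.from_quat(DATA[1][2])
def ik(p,rot,q0):
    f=lambda q:np.r_[(fk(K,q)[0]-p)*10,((fk(K,q)[1]*OFF).inv()*rot).as_rotvec()]
    return least_squares(f,np.clip(q0,LIM[:,0]+1e-3,LIM[:,1]-1e-3),bounds=(LIM[:,0],LIM[:,1]))
E
python3 - <<'E'
from kin import *; from geo import W,arm
p=np.load("p.npy")
for n in(8,7,6):
  rc=R.from_quat(DATA[n-1][2]); z=rc.apply([0,0,1]); az0=np.arctan2(z[1],z[0])
  for az in(-.13,-.32,-.5):
    rot=R.from_euler('z',az-az0)*rc; z=rot.apply([0,0,1])
    for b,l in((0,0),(.384,12)):
      best=min((ik(W(p,arm(239,138+l,b))[0]+z*(.02-.173),rot,q0) for q0 in([-.3,.3,1.9,0,.6,.3],[-.3,.3,1.9,3,.6,-2.5],[-.3,-.3,2.3,1,.3,.3])),key=lambda r:r.cost)
      print(n,az,b,round(best.cost,5),best.x.round(2))
E
```

```text
8 -0.13 0 0.0 [-0.49  0.73  2.41  2.78  0.86 -2.78]
8 -0.13 0.384 0.0 [-0.18  0.67  2.32  3.08  0.7  -2.77]
8 -0.32 0 0.0 [-0.35  0.73  2.39  3.11  0.83 -2.78]
8 -0.32 0.384 5e-05 [-0.06  0.66  2.28  3.45  0.66 -2.85]
8 -0.5 0 0.0 [-0.23  0.71  2.34  3.44  0.77 -2.82]
8 -0.5 0.384 0.0034 [ 0.02  0.67  2.23  3.7   0.66 -2.85]
7 -0.13 0 0.0 [-0.46  0.62  2.33  2.71  0.54 -2.66]
7 -0.13 0.384 0.0 [-0.18  0.58  2.24  3.06  0.4  -2.74]
7 -0.32 0 0.0 [-0.35  0.62  2.31  3.1   0.51 -2.77]
7 -0.32 0.384 0.00125 [-0.09  0.59  2.21  3.42  0.4  -2.85]
7 -0.5 0 0.00035 [-0.26  0.62  2.28  3.44  0.49 -2.85]
7 -0.5 0.384 0.00908 [-0.03  0.6   2.19  3.64  0.43 -2.85]
6 -0.13 0 0.0 [-0.42  0.53  2.2   2.23  0.19 -2.18]
6 -0.13 0.384 0.0 [-0.17  0.52  2.12  2.62  0.04 -2.35]
6 -0.32 0 0.0 [-0.35  0.53  2.19  3.03  0.13 -2.75]
6 -0.32 0.384 0.00015 [-0.1   0.52  2.09 -1.43  0.11  1.93]
6 -0.5 0 0.00288 [-0.28  0.53  2.14 -1.43  0.11  1.94]
6 -0.5 0.384 0.0 [-0.04  0.53  2.06 -1.34  0.24  2.04]
```

```bash
cat > sim.py <<'E'
from kin import *
def run(q,segs,verbose=True):
    q=np.array(q,float)
    p,r=fk(K,q);rot=r*OFF
    for d,t,n in segs:
        worst=0;c=0;lim=0
        for i in range(n):
            p=p+np.array(d)/1000;rot=R.from_euler('z',np.radians(5*t))*rot
            s=ik(p,rot,q);c=max(c,s.cost);worst=max(worst,abs(s.x-q).max()/.125);q=s.x
        z=rot.apply([0,0,1])
        if verbose:print(d,t,n,"cost",round(c,5),"spd",round(worst,1),"q",q.round(2),"p",p.round(3),"az",round(np.arctan2(z[1],z[0]),2))
    return q
E
python3 - <<'E'
from sim import *; from geo import W,arm
from station import sense
q=sense()['q']
for turn in(12,15,18):
  print(turn); q1=run(q,[([45,-8,-20],1,turn),([15,0,-50],0,8)])
E
```

```text
12
[45, -8, -20] 1 12 cost 0.58812 spd 2.6 q [-1.74 -0.75  1.44  1.59  2.25 -0.43] p [0.319 0.111 0.841] az 0.27
[15, 0, -50] 0 8 cost 0.82398 spd 10.1 q [-0.07  0.17  2.06  1.27  0.27 -1.13] p [0.439 0.111 0.441] az 0.27
15
[45, -8, -20] 1 15 cost 2.79999 spd 2.6 q [-1.46 -0.75  1.78  1.47  1.79 -0.82] p [0.454 0.087 0.781] az 0.54
[15, 0, -50] 0 8 cost 0.0 spd 10.2 q [-0.15  0.45  1.82  1.33  0.52 -1.42] p [0.574 0.087 0.381] az 0.54
18
[45, -8, -20] 1 18 cost 2.79999 spd 10.0 q [-0.22  0.18  1.23  0.74  1.28 -0.71] p [0.589 0.063 0.721] az 0.8
[15, 0, -50] 0 8 cost 0.0 spd 0.8 q [-0.18  0.7   1.48  1.14  0.76 -1.42] p [0.709 0.063 0.321] az 0.8
```

```bash
python3 - <<'E'
from sim import *
from station import sense
q=sense()['q']
for name,segs in {"A":[([40,25,-20],0,6),([40,0,-20],.5,8),([20,-20,-50],.5,8)],
"B":[([0,40,-20],0,5),([45,0,-20],.5,12),([15,-20,-50],.5,8)],
"C":[([-10,0,-60],0,5),([10,30,-30],.3,6),([45,0,-20],.6,12),([15,-20,-30],.5,8)],
"D":[([40,25,-20],1,6),([40,0,-20],1,8),([20,-20,-50],0,8)]}.items():
  print(name); run(q,segs)
E
```

```text
A
[40, 25, -20] 0 6 cost 0.17282 spd 2.5 q [-1.17 -0.75  0.52  0.82  2.65  0.77] p [0.019 0.357 0.961] az -0.77
[40, 0, -20] 0.5 8 cost 1.82178 spd 2.2 q [-2.05 -0.75  0.22  2.62  2.62  1.46] p [0.339 0.357 0.801] az -0.42
[20, -20, -50] 0.5 8 cost 16.88124 spd 0.8 q [-2.54 -0.75  0.22  3.02  2.51  0.94] p [0.499 0.197 0.401] az -0.08
B
[0, 40, -20] 0 5 cost 0.19781 spd 7.1 q [-0.72 -0.75  0.22  1.09  2.65  1.41] p [-0.221  0.407  0.981] az -0.77
[45, 0, -20] 0.5 12 cost 3.04577 spd 2.0 q [-1.97 -0.75  0.22  2.75  2.56  1.45] p [0.319 0.407 0.741] az -0.25
[15, -20, -50] 0.5 8 cost 20.52932 spd 0.6 q [-2.4  -0.75  0.22  3.05  2.56  0.92] p [0.439 0.247 0.341] az 0.1
C
[-10, 0, -60] 0 5 cost 2.53599 spd 2.3 q [-0.37 -0.75  0.87 -1.21  2.65 -0.25] p [-0.271  0.207  0.781] az -0.77
[10, 30, -30] 0.3 6 cost 2.74262 spd 20.1 q [ 1.94  0.24  1.46 -0.52  2.14  2.79] p [-0.211  0.387  0.601] az -0.62
[45, 0, -20] 0.6 12 cost 0.00014 spd 1.2 q [ 0.77  0.44  1.94 -1.43  0.55  2.33] p [0.329 0.387 0.361] az 0.01
[15, -20, -30] 0.5 8 cost 0.15541 spd 0.9 q [ 0.25  0.87  1.96 -1.43  0.    1.69] p [0.449 0.227 0.121] az 0.36
D
[40, 25, -20] 1 6 cost 0.14023 spd 2.7 q [-1.13 -0.75  0.6   1.21  2.65  0.7 ] p [0.019 0.357 0.961] az -0.25
[40, 0, -20] 1 8 cost 1.88081 spd 1.9 q [-2.09 -0.75  0.22  2.92  2.51  0.81] p [0.339 0.357 0.801] az 0.45
[20, -20, -50] 0 8 cost 16.88004 spd 0.5 q [-2.55 -0.75  0.22  3.11  2.49  0.48] p [0.499 0.197 0.401] az 0.45
```

```bash
cat > sim.py <<'E'
from kin import *
SP=np.array([2.79,2.79,3.14,3.14,3.14,3.14])*.7*.125
def ikw(p,rot,q0,w):
    f=lambda q:np.r_[(fk(K,q)[0]-p)*w,((fk(K,q)[1]*OFF).inv()*rot).as_rotvec()]
    lo=np.maximum(LIM[:,0]+.003,q0-SP);hi=np.minimum(LIM[:,1]-.003,q0+SP)
    lo=np.minimum(lo,q0-1e-6);hi=np.maximum(hi,q0+1e-6)
    return least_squares(f,q0,bounds=(lo,hi),x_scale=.1).x
def run(q,segs,w=10,verbose=True):
    q=np.array(q,float)
    for d,t,n in segs:
        for i in range(n):
            p,r=fk(K,q);rot=r*OFF
            q=ikw(p+np.array(d)/1000,R.from_euler('z',np.radians(5*t))*rot,q,w)
        p,r=fk(K,q);z=r.apply([0,0,1]);y=(r*OFF).apply([0,1,0])
        if verbose:print(d,t,n,"q",q.round(2),"p",p.round(3),"az",round(np.arctan2(z[1],z[0]),2),"tilt",round(np.degrees(np.arccos(-z[2])),1),"y",y.round(2))
    return q
E
python3 - <<'E'
from sim import *
for w in(3,10,30):
  print(w)
  run(DATA[1][0],[([20,30,60],0,6),([-30,5,40],0,6),([0,0,60],0,6),([-10,20,60],0,6),([-30,33,40],0,6),([-40,25,40],0,5)],w)
E
```

```text
3
[20, 30, 60] 0 6 q [-0.59  0.14  0.22 -0.    2.63  0.55] p [ 0.347 -0.099  1.061] az -0.6 tilt 8.5 y [ 0.41 -0.9   0.13]
[-30, 5, 40] 0 6 q [-1.28 -0.14  0.22  0.52  2.65  0.37] p [ 0.165 -0.064  1.125] az -0.67 tilt 24.2 y [ 0.35 -0.86  0.36]
[0, 0, 60] 0 6 q [-1.74 -0.21  0.22  1.05  2.51  0.45] p [ 0.166 -0.064  1.139] az -0.67 tilt 35.5 y [ 0.28 -0.81  0.52]
[-10, 20, 60] 0 6 q [-0.76 -0.25  0.22  0.07  2.3   0.46] p [0.121 0.048 1.159] az -0.68 tilt 49.4 y [ 0.17 -0.71  0.68]
[-30, 33, 40] 0 6 q [-0.71 -0.48  0.22  0.08  2.33  0.51] p [-0.042  0.192  1.144] az -0.64 tilt 61.3 y [ 0.06 -0.63  0.78]
[-40, 25, 40] 0 5 q [-0.56 -0.64  0.22 -0.05  2.29  0.48] p [-0.185  0.243  1.115] az -0.61 tilt 72.8 y [-0.06 -0.54  0.84]
10
[20, 30, 60] 0 6 q [-0.63  0.07  0.22  0.16  2.12  0.64] p [ 0.357 -0.102  1.11 ] az -0.43 tilt 41.7 y [ 0.25 -0.82  0.51]
[-30, 5, 40] 0 6 q [-1.46 -0.21  0.22  0.76  1.36  0.7 ] p [ 0.203 -0.065  1.265] az -0.7 tilt 101.7 y [-0.54 -0.4   0.74]
[0, 0, 60] 0 6 q [-2.51 -0.29  0.22  1.79  0.22  0.81] p [ 0.159 -0.054  1.357] az -0.44 tilt 166.2 y [-0.97 -0.08 
[... 414 characters left out ...]
22  0.67  2.02  0.86] p [ 0.358 -0.102  1.128] az 0.01 tilt 51.8 y [ 0.3  -0.88  0.37]
[-30, 5, 40] 0 6 q [-1.8  -0.17  0.22  1.73  0.65  1.01] p [ 0.173 -0.07   1.338] az -0.14 tilt 143.3 y [-0.48 -0.83  0.27]
[0, 0, 60] 0 6 q [-1.66 -0.17  0.22  1.71  0.12  0.9 ] p [ 0.121 -0.052  1.362] az -0.4 tilt 173.0 y [-0.58 -0.81  0.03]
[-10, 20, 60] 0 6 q [-0.9  -0.21  0.22  2.39  0.02 -0.53] p [0.088 0.07  1.364] az 0.56 tilt 179.2 y [-0.58 -0.82  0.01]
[-30, 33, 40] 0 6 q [-0.68 -0.4   0.22  1.66  0.11 -0.01] p [-0.085  0.229  1.342] az 1.92 tilt 167.4 y [-0.58 -0.81  0.13]
[-40, 25, 40] 0 5 q [-0.54 -0.54  0.22  1.67  0.12 -0.13] p [-0.243  0.292  1.302] az 2.26 tilt 160.0 y [-0.57 -0.81  0.1 ]
```

```bash
python3 - <<'E'
from sim import *
from station import sense
for w in(.7,1,1.5,2):
  print(w)
  run(DATA[1][0],[([20,30,60],0,6),([-30,5,40],0,6),([0,0,60],0,6),([-10,20,60],0,6),([-30,33,40],0,6),([-40,25,40],0,5)],w)
  print("plan"); run(sense()['q'],[([40,-25,-5],0,5),([30,-33,0],0,6),([60,0,-20],0,6),([60,0,-20],0,12),([60,0,-20],0,6)],w)
E
```

```text
0.7
[20, 30, 60] 0 6 q [-0.58  0.13  0.35 -0.    2.65  0.56] p [ 0.361 -0.103  1.03 ] az -0.63 tilt 1.1 y [ 0.42 -0.91  0.02]
[-30, 5, 40] 0 6 q [-0.93 -0.17  0.61  0.02  2.65  0.23] p [ 0.197 -0.077  1.036] az -0.72 tilt 3.0 y [ 0.42 -0.91  0.05]
[0, 0, 60] 0 6 q [-0.82 -0.07  0.46  0.    2.65  0.33] p [ 0.237 -0.09   1.056] az -0.79 tilt 5.8 y [ 0.41 -0.91  0.09]
[-10, 20, 60] 0 6 q [-0.41 -0.12  0.47 -0.11  2.65  0.63] p [0.216 0.02  1.064] az -0.75 tilt 8.6 y [ 0.41 -0.9   0.14]
[-30, 33, 40] 0 6 q [ 0.77 -0.12  0.55 -0.38  2.65  1.57] p [0.084 0.206 1.045] az -0.61 tilt 10.3 y [ 0.41 -0.9   0.15]
[-40, 25, 40] 0 5 q [ 1.51  0.05  0.48 -0.37  2.65  2.32] p [-0.07   0.323  1.02 ] az -0.43 tilt 10.5 y [ 0.41 -0.9   0.14]
plan
[40, -25, -5] 0 5 q [-0.33 -0.56  0.74 -0.39  2.12  0.45] p [-0.021  0.082  1.056] az -0.77 tilt 49.2 y [ 0.19 -0.68  0.71]
[30, -33, 0] 0 6 q [-0.71 -0.38  0.78 -0.06  1.88  0.39] p [ 0.17  -0.008  1.056] az -0.78 tilt 49.3 y [ 0.19 -0.68  0.71]
[60, 0, -20] 0 6 q [-0.14  0.12  0.77 -0.47  1.51  0.83] p [ 0.524 -0.02   0.936] az -0.78 tilt 49.3 y [ 0.19 -0.68
[... 3620 characters left out ...]
8  2.65  0.35] p [-0.183  0.203  1.093] az -0.66 tilt 48.0 y [ 0.19 -0.73  0.66]
plan
[40, -25, -5] 0 5 q [-0.33 -0.56  0.74 -0.39  2.12  0.45] p [-0.021  0.082  1.056] az -0.77 tilt 49.2 y [ 0.19 -0.68  0.71]
[30, -33, 0] 0 6 q [-0.72 -0.38  0.79 -0.09  1.86  0.37] p [ 0.169 -0.014  1.056] az -0.82 tilt 50.4 y [ 0.17 -0.66  0.73]
[60, 0, -20] 0 6 q [-0.15  0.12  0.77 -0.5   1.5   0.84] p [ 0.523 -0.026  0.936] az -0.82 tilt 50.3 y [ 0.18 -0.66  0.73]
[60, 0, -20] 0 12 q [-0.09  1.    0.22 -0.57  1.1   1.05] p [ 0.986 -0.037  0.554] az -0.7 tilt 56.5 y [ 0.14 -0.62  0.77]
[60, 0, -20] 0 6 q [-0.1   1.21  0.22 -0.63  0.8   1.18] p [ 1.05  -0.044  0.363] az -0.6 tilt 61.6 y [ 0.11 -0.6   0.79]
```

```bash
python3 - <<'E'
from kin import *; from geo import W,arm
p=np.load("p.npy")
def test(lab,rot,offy,dep,b,l):
    z=rot.apply([0,0,1]);y=rot.apply([0,1,0]); c=W(p,arm(239,138+l,b))[0]
    out=[]
    for bk in(0,.03,.06):
        t=c+z*(dep-bk-.16)-offy*y
        rr=[ik(t,rot,q0) for q0 in([-.3,.4,1.9,0,.3,.3],[-.3,.4,1.9,0,.3,-1.3],[-.3,.5,2.2,3,.6,-1.5],[-.3,.5,2.2,3,.6,-2.5],[-.3,.4,1.9,0,.3,1.6])]
        ok=[r.x.round(1).tolist() for r in rr if r.cost<1e-6]
        un=[o for o in ok if o[3]<1.5];fl=[o for o in ok if o[3]>=1.5]
        out.append((un[0] if un else '-',fl[0] if fl else '-'))
    print(lab,b,*out)
for tilt in(15,20,25,30,40):
  for s in(1,-1):
    for b,l in((0,0),(.384,12)):
      az=-.25
      zz=np.array([np.sin(np.radians(tilt))*np.cos(az),np.sin(np.radians(tilt))*np.sin(az),-np.cos(np.radians(tilt))])
      yy=s*np.array([-np.sin(az),np.cos(az),0]); rot=R.from_matrix(np.c_[np.cross(yy,zz),yy,zz])
      test(f"O2 {tilt} {s}",rot,.03,.02,b,l)
for n in(8,7,6):
    rc=R.from_quat(DATA[n-1][2]); z=rc.apply([0,0,1]); rot=R.from_euler('z',-.25-np.arctan2(z[1],z[0]))*rc
    for b,l in((0,0),(.384,12)): test(f"O1 {n}",rot,0,.015,b,l)
E
```

```text
O2 15 1 0 ([-0.4, 0.5, 2.0, 0.1, 0.3, -1.9], '-') ([-0.4, 0.5, 2.0, 0.1, 0.4, -1.8], '-') ([-0.4, 0.4, 2.0, 0.1, 0.5, -1.8], '-')
O2 15 1 0.384 ([-0.2, 0.5, 2.0, -0.0, 0.4, -1.5], '-') ([-0.2, 0.5, 1.9, -0.0, 0.5, -1.5], '-') ([-0.2, 0.4, 1.9, -0.0, 0.5, -1.5], '-')
O2 15 -1 0 ([-0.3, 0.5, 2.0, 0.0, 0.3, 1.5], '-') ([-0.3, 0.5, 2.0, 0.0, 0.4, 1.5], '-') ([-0.3, 0.4, 2.0, 0.0, 0.5, 1.5], '-')
O2 15 -1 0.384 ([-0.1, 0.5, 1.9, -0.1, 0.4, 1.8], '-') ([-0.1, 0.5, 1.9, -0.1, 0.5, 1.8], '-') ([-0.1, 0.4, 1.9, -0.1, 0.6, 1.8], '-')
O2 20 1 0 ([-0.4, 0.5, 2.1, 0.3, 0.2, -2.0], '-') ([-0.4, 0.5, 2.1, 0.2, 0.3, -2.0], '-') ([-0.4, 0.4, 2.1, 0.2, 0.3, -1.9], '-')
O2 20 1 0.384 ([-0.2, 0.5, 2.0, -0.1, 0.3, -1.5], '-') ([-0.2, 0.5, 2.0, -0.0, 0.3, -1.5], '-') ([-0.2, 0.4, 2.0, -0.0, 0.4, -1.5], '-')
O2 20 -1 0 ([-0.3, 0.5, 2.0, 0.1, 0.2, 1.5], '-') ([-0.3, 0.5, 2.1, 0.0, 0.3, 1.5], '-') ([-0.3, 0.4, 2.1, 0.0, 0.3, 1.5], '-')
O2 20 -1 0.384 ([-0.1, 0.5, 2.0, -0.2, 0.3, 1.9], '-') ([-0.1, 0.5, 2.0, -0.2, 0.4, 1.9], '-') ([-0.1, 0.4, 2.0, -0.1, 0.4, 1.9], '-')
O2 25 1 0 ([-0.4, 0.5, 2.1, 1.1, 0.1, -2
[... 1383 characters left out ...]
.2, 3.6, 0.3, -1.8]) ('-', [-0.0, 0.5, 2.2, 3.6, 0.3, -1.9]) ('-', [-0.0, 0.5, 2.2, 3.8, 0.3, -2.0])
O1 8 0 ('-', [-0.4, 0.7, 2.4, 3.0, 0.8, -2.8]) ('-', '-') ('-', '-')
O1 8 0.384 ('-', [-0.1, 0.7, 2.3, 3.3, 0.7, -2.8]) ('-', [-0.1, 0.6, 2.3, 3.3, 0.7, -2.8]) ('-', [-0.1, 0.6, 2.4, 3.4, 0.6, -2.8])
O1 7 0 ('-', [-0.4, 0.6, 2.3, 3.0, 0.5, -2.7]) ('-', [-0.4, 0.6, 2.3, 2.9, 0.5, -2.7]) ('-', [-0.4, 0.5, 2.4, 2.9, 0.5, -2.7])
O1 7 0.384 ('-', '-') ('-', '-') ('-', '-')
O1 6 0 ('-', [-0.4, 0.6, 2.2, 2.7, 0.2, -2.5]) ('-', [-0.4, 0.5, 2.2, 2.5, 0.1, -2.3]) ('-', [-0.4, 0.4, 2.2, 1.8, 0.1, -1.6])
O1 6 0.384 ('-', '-') ([-0.1, 0.5, 2.1, -1.3, 0.1, 1.7], '-') ([-0.1, 0.4, 2.1, -0.7, 0.1, 1.1], '-')
```

```bash
cat > plan.py <<'E'
from sim import *
from station import sense
def desc(q):
    p,r=fk(K,q);z=r.apply([0,0,1]);y=(r*OFF).apply([0,1,0])
    return p.round(2),round(np.degrees(np.arccos(-z[2])),1),round(np.degrees(np.arcsin(abs(y[2]))),1),np.round(q,2)
if __name__=="__main__":
    q0=run(sense()['q'],[([40,-25,-5],0,5),([30,-33,0],0,6),([55,0,-40],0,6)],1.7)
    for b in range(-36,37,6):
        q=run(q0,[([0,0,0],np.sign(b)*1.,abs(b))],1.7,False); o=[]
        print(b,desc(q))
        for n in range(3):
            q=run(q,[([0,0,60],0,6)],1.7,False);print("    ",desc(q))
E
time python3 plan.py
```

```text
[40, -25, -5] 0 5 q [-0.33 -0.56  0.74 -0.39  2.12  0.45] p [-0.021  0.082  1.056] az -0.77 tilt 49.2 y [ 0.19 -0.68  0.71]
[30, -33, 0] 0 6 q [-0.71 -0.38  0.78 -0.08  1.86  0.37] p [ 0.169 -0.012  1.056] az -0.81 tilt 50.1 y [ 0.18 -0.67  0.72]
[55, 0, -40] 0 6 q [-0.15  0.02  1.19 -0.52  1.23  0.99] p [ 0.494 -0.022  0.816] az -0.81 tilt 50.0 y [ 0.18 -0.67  0.72]
-36 (array([ 0.37, -0.24,  0.78]), np.float64(49.6), np.float64(43.4), array([-0.76,  0.19,  1.08, -0.57,  2.65,  2.85]))
     (array([ 0.27, -0.28,  0.99]), np.float64(44.7), np.float64(35.6), array([-0.95,  0.19,  0.52, -1.43,  2.63,  1.74]))
     (array([ 0.17, -0.28,  1.08]), np.float64(37.2), np.float64(26.4), array([-1.16,  0.17,  0.22, -1.43,  2.55,  1.41]))
     (array([ 0.09, -0.21,  1.11]), np.float64(39.4), np.float64(26.2), array([-1.31,  0.04,  0.22, -1.43,  2.46,  1.23]))
-30 (array([ 0.45, -0.12,  0.78]), np.float64(48.6), np.float64(43.7), array([-0.43,  0.24,  1.02, -0.53,  2.65,  2.85]))
     (array([ 0.37, -0.19,  0.98]), np.float64(44.1), np.float64(35.9), array([-0.6 ,  0.23,  0.47, -1.43,  2.65,  1.
[... 4953 characters left out ...]
(52.5), array([-0.58,  0.12,  0.22,  2.07,  2.37, -0.08]))
     (array([0.21, 0.05, 1.16]), np.float64(60.9), np.float64(57.5), array([-0.76,  0.01,  0.22,  2.34,  2.25,  0.07]))
36 (array([ 0.49, -0.02,  0.81]), np.float64(49.8), np.float64(46.3), array([-0.35,  0.26,  0.91,  0.81,  2.65, -1.76]))
     (array([0.44, 0.04, 1.03]), np.float64(49.7), np.float64(48.2), array([-0.3 ,  0.32,  0.22,  1.93,  2.61, -0.47]))
     (array([0.31, 0.05, 1.1 ]), np.float64(53.3), np.float64(52.0), array([-0.41,  0.16,  0.22,  2.26,  2.5 , -0.18]))
     (array([0.21, 0.06, 1.15]), np.float64(57.9), np.float64(56.7), array([-0.56,  0.04,  0.22,  2.53,  2.35, -0.01]))
real	0m3.223s
user	0m3.659s
sys	0m0.028s
```

```bash
python3 - <<'E'
from plan import *
q0=run(sense()['q'],[([40,-25,-5],0,5),([30,-33,0],0,6),([35,-45,-40],0,6),([0,0,-60],0,6)],1.7)
for d in([0,0,-40],[-15,15,-40],[-15,15,-20],[-30,30,0],[-30,30,-20]):
    q=q0;print(d)
    for n in range(4):
        q=run(q,[(d,0,3)],1.7,False);print("  ",desc(q))
E
```

```text
[40, -25, -5] 0 5 q [-0.33 -0.56  0.74 -0.39  2.12  0.45] p [-0.021  0.082  1.056] az -0.77 tilt 49.2 y [ 0.19 -0.68  0.71]
[30, -33, 0] 0 6 q [-0.71 -0.38  0.78 -0.08  1.86  0.37] p [ 0.169 -0.012  1.056] az -0.81 tilt 50.1 y [ 0.18 -0.67  0.72]
[35, -45, -40] 0 6 q [-0.89 -0.07  1.27  0.07  1.07  0.25] p [ 0.379 -0.282  0.816] az -0.81 tilt 50.1 y [ 0.18 -0.67  0.72]
[0, 0, -60] 0 6 q [-0.89  0.18  1.99  0.5   0.12 -0.21] p [ 0.381 -0.281  0.458] az -0.82 tilt 50.0 y [ 0.18 -0.67  0.72]
[0, 0, -40]
   (array([ 0.4 , -0.28,  0.39]), np.float64(46.1), np.float64(43.2), array([-0.84,  0.32,  2.01,  1.32,  0.  , -1.01]))
   (array([ 0.42, -0.31,  0.33]), np.float64(41.3), np.float64(38.4), array([-0.86,  0.46,  1.99,  2.13,  0.04, -1.83]))
   (array([ 0.42, -0.32,  0.23]), np.float64(40.0), np.float64(36.7), array([-0.88,  0.68,  2.02,  2.84,  0.27, -2.56]))
   (array([ 0.42, -0.32,  0.11]), np.float64(40.0), np.float64(36.7), array([-0.88,  0.96,  2.02,  2.99,  0.53, -2.72]))
[-15, 15, -40]
   (array([ 0.36, -0.24,  0.41]), np.float64(45.5), np.float64(42.7), array([-0.85,  0.22,  2.1
[... 1177 characters left out ...]
float64(49.6), np.float64(46.3), array([-1.11, -0.75,  2.44,  0.36,  0.63, -0.15]))
   (array([0.11, 0.04, 0.46]), np.float64(48.7), np.float64(45.4), array([-0.6 , -0.75,  2.44, -0.26,  0.63,  0.67]))
[-30, 30, -20]
   (array([ 0.3 , -0.18,  0.43]), np.float64(47.9), np.float64(44.8), array([-0.88,  0.05,  2.25,  1.32,  0.03, -1.03]))
   (array([ 0.24, -0.1 ,  0.42]), np.float64(46.4), np.float64(43.5), array([-0.85, -0.11,  2.44,  1.61,  0.  , -1.3 ]))
   (array([ 0.24, -0.09,  0.43]), np.float64(46.8), np.float64(43.2), array([-0.82, -0.13,  2.44,  0.81,  0.03, -0.48]))
   (array([ 0.18, -0.02,  0.45]), np.float64(45.5), np.float64(41.8), array([-0.79, -0.45,  2.44,  0.04,  0.37,  0.31]))
```

```bash
python3 - <<'E'
from plan import *
q0=run(sense()['q'],[([40,-25,-5],0,5),([30,-33,0],0,6)],1.7)
for n,t in((7,1),(9,1),(10,1)):
  print(n); run(q0,[([30,-5,-40],t,n),([0,0,-50],t,2),([0,0,-50],0,2),([0,0,-50],0,2),([0,0,-40],0,3),([0,0,-20],0,4)],1.7)
E
```

```text
[40, -25, -5] 0 5 q [-0.33 -0.56  0.74 -0.39  2.12  0.45] p [-0.021  0.082  1.056] az -0.77 tilt 49.2 y [ 0.19 -0.68  0.71]
[30, -33, 0] 0 6 q [-0.71 -0.38  0.78 -0.08  1.86  0.37] p [ 0.169 -0.012  1.056] az -0.81 tilt 50.1 y [ 0.18 -0.67  0.72]
7
[30, -5, -40] 1 7 q [-0.49 -0.24  1.5   0.26  1.04  0.01] p [ 0.379 -0.047  0.776] az -0.2 tilt 50.1 y [ 0.53 -0.44  0.72]
[0, 0, -50] 1 2 q [-0.55 -0.23  1.74  0.51  0.9  -0.36] p [ 0.379 -0.047  0.676] az -0.03 tilt 50.1 y [ 0.6  -0.34  0.72]
[0, 0, -50] 0 2 q [-0.55 -0.15  1.95  0.68  0.66 -0.59] p [ 0.379 -0.047  0.576] az -0.03 tilt 50.1 y [ 0.6  -0.34  0.72]
[0, 0, -50] 0 2 q [-0.55 -0.01  2.14  1.09  0.44 -1.06] p [ 0.38  -0.046  0.479] az -0.03 tilt 49.9 y [ 0.6  -0.34  0.72]
[0, 0, -40] 0 3 q [-0.54  0.21  2.27  1.84  0.4  -1.88] p [ 0.384 -0.047  0.387] az -0.02 tilt 48.5 y [ 0.62 -0.35  0.7 ]
[0, 0, -20] 0 4 q [-0.54  0.47  2.37  2.42  0.6  -2.53] p [ 0.384 -0.047  0.307] az -0.02 tilt 48.5 y [ 0.62 -0.35  0.7 ]
9
[30, -5, -40] 1 9 q [-0.48 -0.12  1.61  0.45  0.88 -0.27] p [ 0.439 -0.057  0.696] az -0.03 tilt 50.1 y [ 0.6  -0.34
[... 644 characters left out ...]
-0.04  1.64  0.56  0.83 -0.43] p [ 0.469 -0.062  0.656] az 0.06 tilt 50.1 y [ 0.63 -0.29  0.72]
[0, 0, -50] 1 2 q [-0.51  0.05  1.82  0.86  0.76 -0.91] p [ 0.469 -0.062  0.556] az 0.24 tilt 50.1 y [ 0.67 -0.18  0.72]
[0, 0, -50] 0 2 q [-0.51  0.19  1.98  1.18  0.6  -1.31] p [ 0.469 -0.062  0.456] az 0.24 tilt 50.1 y [ 0.67 -0.18  0.72]
[0, 0, -50] 0 2 q [-0.51  0.38  2.09  1.65  0.55 -1.86] p [ 0.471 -0.062  0.361] az 0.24 tilt 49.8 y [ 0.67 -0.18  0.72]
[0, 0, -40] 0 3 q [-0.51  0.69  2.17  2.17  0.68 -2.5 ] p [ 0.471 -0.062  0.241] az 0.24 tilt 49.8 y [ 0.67 -0.18  0.72]
[0, 0, -20] 0 4 q [-0.51  0.9   2.17  2.35  0.82 -2.74] p [ 0.471 -0.062  0.161] az 0.24 tilt 49.8 y [ 0.67 -0.18  0.72]
```

```bash
python3 -m jog '{"linear":[[40,-25,-5],[40,-25,-5],[40,-25,-5],[40,-25,-5],[40,-25,-5],[30,-33,0],[30,-33,0],[30,-33,0],[30,-33,0],[30,-33,0],[30,-33,0]],"turn":[0,0,0,0,0,0,0,0,0,0,0]}' ;python3 st.py
```

```text
t: 6.85
tcp_pos: [-0.0165, 0.0006, 1.0599]
tool_rot: [0.831, 0.177, 0.346, 0.398]
force: [0.2, -1.1, -0.8]
finger_gap: 0.002
gripper_force: 0.0
q [ 0.533 -0.524  0.864 -1.053  1.88   0.836] 
t 6.85 z [ 0.716 -0.539 -0.444] y [ 0.018 -0.621  0.783] tilt 63.7 az -0.645 tip [ 0.1075 -0.0925  0.9832] F [ 0.2 -1.1 -0.8]
```

```bash
python3 - <<'E'
from plan import *
q0=sense()['q']
q0=run(q0,[([50,-5,0],0,7),([20,0,-40],1,4),([0,0,-50],1,3),([0,0,-50],0,3)],1.7)
for d in([-15,0,-40],[-30,0,-30],[-40,0,-20],[0,0,-40]):
    q=q0;print(d)
    for n in range(6):
        q=run(q,[(d,0,2)],1.7,False);print("  ",desc(q))
E
```

```text
[50, -5, 0] 0 7 q [-0.07 -0.19  0.78 -0.52  1.51  0.82] p [0.298 0.028 1.06 ] az -0.66 tilt 64.3 y [ 0.01 -0.61  0.79]
[20, 0, -40] 1 4 q [-0.19 -0.24  1.26 -0.13  1.01  0.62] p [0.378 0.028 0.9  ] az -0.31 tilt 64.3 y [ 0.22 -0.57  0.79]
[0, 0, -50] 1 3 q [-0.3  -0.28  1.65  0.37  0.69  0.1 ] p [0.378 0.028 0.75 ] az -0.05 tilt 64.3 y [ 0.36 -0.5   0.79]
[0, 0, -50] 0 3 q [-0.3  -0.19  1.98  0.78  0.33 -0.36] p [0.378 0.028 0.6  ] az -0.05 tilt 64.3 y [ 0.36 -0.5   0.79]
[-15, 0, -40]
   (array([0.35, 0.03, 0.54]), np.float64(63.3), np.float64(51.5), array([-0.31, -0.17,  2.16,  1.3 ,  0.24, -0.91]))
   (array([0.31, 0.03, 0.48]), np.float64(61.8), np.float64(50.3), array([-0.4 , -0.15,  2.31,  1.79,  0.32, -1.46]))
   (array([0.3 , 0.03, 0.44]), np.float64(60.8), np.float64(49.5), array([-0.44, -0.05,  2.44,  2.22,  0.44, -1.96]))
   (array([0.32, 0.04, 0.41]), np.float64(59.4), np.float64(48.6), array([-0.32,  0.1 ,  2.44,  2.6 ,  0.47, -2.28]))
   (array([0.34, 0.05, 0.37]), np.float64(58.1), np.float64(47.9), array([-0.22,  0.28,  2.44,  2.89,  0.6 , -2.51]))
   (array([0.37, 0.
[... 1562 characters left out ...]
ay([0.38, 0.03, 0.54]), np.float64(63.2), np.float64(51.5), array([-0.28, -0.11,  2.1 ,  1.31,  0.21, -0.91]))
   (array([0.37, 0.03, 0.49]), np.float64(61.1), np.float64(49.8), array([-0.3 , -0.03,  2.19,  1.84,  0.23, -1.46]))
   (array([0.37, 0.02, 0.43]), np.float64(60.1), np.float64(48.6), array([-0.35,  0.1 ,  2.29,  2.33,  0.39, -2.01]))
   (array([0.37, 0.02, 0.35]), np.float64(60.1), np.float64(48.6), array([-0.35,  0.37,  2.42,  2.71,  0.72, -2.45]))
   (array([0.39, 0.02, 0.28]), np.float64(59.8), np.float64(48.4), array([-0.31,  0.66,  2.44,  2.85,  1.  , -2.6 ]))
   (array([0.4 , 0.02, 0.2 ]), np.float64(59.7), np.float64(48.3), array([-0.3 ,  0.96,  2.44,  2.89,  1.29, -2.69]))
```

```bash
python3 - <<'E'
from plan import *
q0=sense()['q']
print("180");q=run(q0,[([30,-50,-20],1,6),([30,-30,-30],1,6),([0,0,-10],1,12),([0,0,0],1,6)],1.7)
for n in range(5): q=run(q,[([0,0,60],0,5)],1.7,False);print("  ",desc(q))
print("low");q0=run(q0,[([50,-5,0],-1,5),([40,0,-40],-1,4),([0,0,-50],0,7)],1.7)
for d in([0,0,-40],[-30,0,-40],[-30,0,-20]):
    q=q0;print(d)
    for n in range(6):
        q=run(q,[(d,0,2)],1.7,False);print("  ",desc(q))
E
```

```text
180
[30, -50, -20] 1 6 q [ 1.52 -0.75  1.1  -1.43  2.02  0.92] p [-0.008 -0.161  0.979] az -0.08 tilt 63.0 y [ 0.35 -0.53  0.77]
[30, -30, -30] 1 6 q [ 2.04 -0.75  0.97 -1.43  2.11  0.8 ] p [ 0.085 -0.182  0.997] az 0.48 tilt 58.1 y [ 0.64 -0.25  0.73]
[0, 0, -10] 1 12 q [ 2.4  -0.75  0.99 -0.79  2.01  0.74] p [ 0.076 -0.112  0.989] az 1.5 tilt 55.6 y [0.54 0.45 0.71]
[0, 0, 0] 1 6 q [ 2.61 -0.75  0.96 -0.52  1.99  0.66] p [ 0.075 -0.109  0.995] az 2.03 tilt 55.5 y [0.24 0.66 0.71]
   (array([ 0.06, -0.08,  1.16]), np.float64(57.5), np.float64(46.7), array([ 2.68, -0.39,  0.22, -0.73,  2.26,  0.4 ]))
   (array([ 0.03, -0.04,  1.18]), np.float64(62.0), np.float64(49.7), array([ 2.88, -0.32,  0.22, -0.9 ,  2.12,  0.44]))
   (array([ 0.01, -0.01,  1.19]), np.float64(67.0), np.float64(52.7), array([ 3.08, -0.28,  0.22, -1.08,  2.  ,  0.47]))
   (array([-0.01, -0.01,  1.2 ]), np.float64(72.4), np.float64(55.6), array([ 3.08, -0.26,  0.22, -1.07,  1.9 ,  0.49]))
   (array([-0.02, -0.  ,  1.21]), np.float64(78.1), np.float64(57.9), array([ 3.08, -0.25,  0.22, -1.07,  1.79,  0.5 ]))
low
[50,
[... 1819 characters left out ...]
ay([0.31, 0.02, 0.51]), np.float64(64.1), np.float64(52.0), array([ 0.06,  0.04,  2.06, -1.21,  1.29,  2.54]))
   (array([0.25, 0.02, 0.47]), np.float64(64.1), np.float64(52.0), array([ 0.08,  0.03,  2.23, -1.25,  1.25,  2.7 ]))
   (array([0.19, 0.02, 0.44]), np.float64(63.8), np.float64(52.0), array([ 0.09,  0.02,  2.39, -1.28,  1.21,  2.85]))
   (array([0.15, 0.03, 0.44]), np.float64(63.1), np.float64(52.0), array([ 0.19, -0.04,  2.44, -1.19,  1.27,  2.85]))
   (array([0.11, 0.05, 0.45]), np.float64(62.3), np.float64(51.9), array([ 0.39, -0.09,  2.44, -1.04,  1.42,  2.85]))
   (array([0.06, 0.05, 0.46]), np.float64(61.5), np.float64(51.8), array([ 0.57, -0.17,  2.44, -0.9 ,  1.57,  2.85]))
```

```bash
python3 -m jog '{"linear":[[-60,-60,-10],[-60,-60,-10],[-60,-60,-10],[-60,-60,-10],[-60,-60,-10],[-60,60,-55],[-60,60,-55],[-60,60,-55],[-60,60,-55]],"turn":[1,1,1,1,1,0.7,0.7,0.7,0.7]}' ;python3 st.py
```

```text
t: 7.98
tcp_pos: [-0.3785, -0.0663, 1.0392]
tool_rot: [0.759, 0.434, 0.415, 0.253]
force: [0.0, -0.6, 0.6]
finger_gap: -0.002
gripper_force: 0.0
q [ 0.36  -0.754  0.294 -0.6    2.536  0.203] 
t 7.975 z [ 0.849 -0.024 -0.528] y [ 0.449 -0.495  0.744] tilt 58.1 az -0.028 tip [-0.2316 -0.0705  0.9479] F [ 0.  -0.6  0.6]
```

```bash
python3 - <<'E'
from plan import *
q=run(sense()['q'],[([-60,60,-55],.7,5),([-60,60,-60],.2,9),([-60,60,-60],-.7,7),([-47,60,-60],-.5,9),([52,-37,-51],-1,5)],1.7)
q=run(q,[([50,-20,0],-.5,8),([20,0,-40],-.5,8),([0,0,-40],0,4)],1.7)
E
python3 -m jog '{"linear":[[-60,60,-55],[-60,60,-55],[-60,60,-55],[-60,60,-55],[-60,60,-55],[-60,60,-60],[-60,60,-60],[-60,60,-60],[-60,60,-60],[-60,60,-60],[-60,60,-60]],"turn":[0.7,0.7,0.7,0.7,0.7,0.2,0.2,0.2,0.2,0.2,0.2]}' ;python3 st.py
```

```text
[-60, 60, -55] 0.7 5 q [-0.08 -0.75  0.22  0.7   2.63  0.93] p [-0.395  0.182  1.029] az 0.31 tilt 55.6 y [ 0.62 -0.32  0.72]
[-60, 60, -60] 0.2 9 q [-0.44 -0.75  0.22  1.8   2.43  1.51] p [-0.346  0.373  1.009] az 0.75 tilt 43.4 y [ 0.85 -0.1   0.52]
[-60, 60, -60] -0.7 7 q [-0.54 -0.75  0.22  1.95  2.51  1.88] p [-0.317  0.397  0.999] az 0.65 tilt 36.3 y [ 0.86 -0.37  0.34]
[-47, 60, -60] -0.5 9 q [-0.66 -0.75  0.22  2.2   2.5   2.32] p [-0.284  0.435  0.991] az 0.7 tilt 29.5 y [ 0.78 -0.61  0.12]
[52, -37, -51] -1 5 q [-0.83 -0.75  0.93  0.93  2.54  1.12] p [-0.01   0.259  0.961] az 0.36 tilt 29.3 y [ 0.47 -0.88  0.08]
[50, -20, 0] -0.5 8 q [-2.42 -0.75  0.75  2.38  2.58  1.37] p [0.354 0.103 0.993] az -0.05 tilt 32.1 y [ 0.13 -0.99  0.11]
[20, 0, -40] -0.5 8 q [-2.62 -0.75  0.44  2.53  2.4   1.74] p [0.467 0.088 1.006] az -0.38 tilt 29.4 y [-0.21 -0.97  0.09]
[0, 0, -40] 0 4 q [-2.63 -0.75  0.41  2.57  2.41  1.77] p [0.473 0.089 1.004] az -0.38 tilt 27.7 y [-0.21 -0.97  0.09]
t: 9.35
tcp_pos: [-0.402, 0.2392, 1.0119]
tool_rot: [0.671, 0.63, 0.38, 0.089]
force: [-0.4, 0.5, 0.4]
finger_gap: -0.005
gripper_force: 0.0
q [-0.17  -0.755  0.219  1.317  2.646  1.346] 
t 9.35 z [ 0.622  0.361 -0.695] y [ 0.779 -0.189  0.598] tilt 45.9 az 0.526 tip [-0.2944  0.3015  0.8916] F [-0.4  0.5  0.4]
```

```bash
python3 -m jog '{"linear":[[-60,60,-60],[-60,60,-60],[-60,60,-60],[-60,60,-60],[-60,60,-60],[-60,60,-60],[-60,60,-60],[-60,60,-60],[-60,60,-60],[-60,60,-60]],"turn":[0.2,0.2,0.2,-0.7,-0.7,-0.7,-0.7,-0.7,-0.7,-0.7]}' ;python3 st.py
python3 - <<'E'
from plan import *
q0=sense()['q']
for k in(3,5,7,9):
  print(k);q=run(q0,[([-47,60,-60],-.5,k)],1.7)
  q=run(q,[([20,-60,0],-1,5),([40,-50,-20],-.5,6),([40,0,-30],-.5,6)],1.7)
E
```

```text
t: 10.6
tcp_pos: [-0.3547, 0.3569, 0.9928]
tool_rot: [0.784, 0.557, 0.274, -0.005]
force: [-0.2, 0.0, -0.2]
finger_gap: 0.001
gripper_force: 0.0
q [-0.447 -0.755  0.219  2.014  2.6    2.036] 
t 10.6 z [ 0.424  0.313 -0.85 ] y [ 0.876 -0.38   0.297] tilt 31.8 az 0.636 tip [-0.2813  0.4111  0.8458] F [-0.2  0.  -0.2]
3
[-47, 60, -60] -0.5 3 q [-0.54 -0.75  0.22  2.14  2.57  2.18] p [-0.33  0.39  0.99] az 0.66 tilt 29.1 y [ 0.86 -0.47  0.22]
[20, -60, 0] -1 5 q [-0.22 -0.65  0.42  1.04  2.65  1.71] p [-0.237  0.218  1.051] az 0.55 tilt 36.4 y [ 0.64 -0.76  0.12]
[40, -50, -20] -0.5 6 q [ 0.92 -0.65  1.1  -0.43  2.11  1.68] p [-0.066  0.024  0.947] az 0.28 tilt 36.5 y [ 0.42 -0.9   0.12]
[40, 0, -30] -0.5 6 q [ 0.46 -0.68  1.64 -0.3   1.57  1.73] p [0.043 0.104 0.767] az -0.04 tilt 38.5 y [ 0.15 -0.98  0.15]
5
[-47, 60, -60] -0.5 5 q [-0.58 -0.75  0.22  2.21  2.56  2.28] p [-0.318  0.405  0.988] az 0.68 tilt 27.6 y [ 0.84 -0.52  0.17]
[20, -60, 0] -1 5 q [-0.29 -0.62  0.36  1.25  2.65  1.93] p [-0.226  0.241  1.061] az 0.6 tilt 35.6 y [ 0.61 -0.79  0.04]
[40, -50, -20] -0.5 6 q [ 0.75 -0
[... 517 characters left out ...]
 2.11  1.78] p [-0.038  0.085  0.971] az 0.38 tilt 33.9 y [ 0.33 -0.94 -0.03]
[40, 0, -30] -0.5 6 q [ 0.09 -0.5   1.53 -0.    1.51  1.6 ] p [0.174 0.127 0.791] az 0.09 tilt 34.1 y [ 0.07 -1.   -0.01]
9
[-47, 60, -60] -0.5 9 q [-0.63 -0.75  0.22  2.32  2.53  2.48] p [-0.303  0.423  0.986] az 0.74 tilt 25.2 y [ 0.77 -0.63  0.07]
[20, -60, 0] -1 5 q [-0.35 -0.59  0.29  1.51  2.65  2.29] p [-0.218  0.261  1.07 ] az 0.68 tilt 33.6 y [ 0.51 -0.86 -0.09]
[40, -50, -20] -0.5 6 q [ 0.54 -0.52  0.94 -0.07  2.16  1.81] p [-0.024  0.108  0.99 ] az 0.44 tilt 32.4 y [ 0.28 -0.96 -0.1 ]
[40, 0, -30] -0.5 6 q [ 0.07 -0.43  1.45  0.05  1.55  1.67] p [0.206 0.132 0.81 ] az 0.16 tilt 32.4 y [ 0.01 -1.   -0.09]
```

```bash
python3 - <<'E'
from plan import *
q0=sense()['q']
for k in(3,6):
 for s in ([([20,-40,0],-1,5),([50,-10,-20],-.5,8),([40,-20,-30],-.5,6)],[([50,-20,0],-1,5),([50,-10,-20],-.5,6),([40,-20,-30],-.5,6)],[([50,-20,-30],-.5,5),([50,-10,-30],-.5,6),([40,-20,-30],-.5,6)],[([20,-60,0],-1,4),([50,-20,-20],-.5,8),([40,-20,-30],-.5,6)]):
  print(k);q=run(q0,[([-47,60,-60],-.5,k)]+s,1.7)
E
```

```text
3
[-47, 60, -60] -0.5 3 q [-0.54 -0.75  0.22  2.14  2.57  2.18] p [-0.33  0.39  0.99] az 0.66 tilt 29.1 y [ 0.86 -0.47  0.22]
[20, -40, 0] -1 5 q [-0.41 -0.69  0.42  1.28  2.65  1.78] p [-0.229  0.283  1.035] az 0.48 tilt 35.6 y [ 0.63 -0.77  0.14]
[50, -10, -20] -0.5 8 q [-1.44 -0.75  1.14  1.09  2.43  0.71] p [0.163 0.167 0.922] az 0.16 tilt 35.3 y [ 0.33 -0.93  0.13]
[40, -20, -30] -0.5 6 q [-2.27 -0.75  1.32  1.29  2.61  0.31] p [ 0.217 -0.008  0.874] az -0.07 tilt 36.9 y [ 0.09 -0.99  0.12]
3
[-47, 60, -60] -0.5 3 q [-0.54 -0.75  0.22  2.14  2.57  2.18] p [-0.33  0.39  0.99] az 0.66 tilt 29.1 y [ 0.86 -0.47  0.22]
[50, -20, 0] -1 5 q [-0.78 -0.72  0.65  1.17  2.62  1.29] p [-0.076  0.311  1.009] az 0.29 tilt 31.8 y [ 0.59 -0.78  0.21]
[50, -10, -20] -0.5 6 q [-1.74 -0.75  0.89  1.55  2.61  0.91] p [0.212 0.213 0.972] az 0.05 tilt 31.2 y [ 0.37 -0.91  0.2 ]
[40, -20, -30] -0.5 6 q [-2.59 -0.75  0.69  2.46  2.56  1.28] p [0.382 0.056 0.997] az -0.18 tilt 30.7 y [ 0.13 -0.97  0.18]
3
[-47, 60, -60] -0.5 3 q [-0.54 -0.75  0.22  2.14  2.57  2.18] p [-0.33  0.39  0.99] az 0.66 tilt 29
[... 2210 characters left out ...]
.65  0.78] p [0.193 0.194 0.945] az 0.28 tilt 30.8 y [ 0.48 -0.87  0.13]
[40, -20, -30] -0.5 6 q [-2.26 -0.75  1.16  1.57  2.65  0.52] p [0.25  0.038 0.919] az -0.06 tilt 35.8 y [ 0.2  -0.96  0.19]
6
[-47, 60, -60] -0.5 6 q [-0.59 -0.75  0.22  2.24  2.55  2.33] p [-0.313  0.41   0.988] az 0.69 tilt 26.9 y [ 0.82 -0.55  0.14]
[20, -60, 0] -1 4 q [-0.38 -0.63  0.3   1.57  2.65  2.14] p [-0.245  0.281  1.054] az 0.64 tilt 33.8 y [ 0.64 -0.77  0.03]
[50, -20, -20] -0.5 8 q [-1.04 -0.66  1.23  0.77  2.25  0.77] p [0.137 0.119 0.903] az 0.31 tilt 33.8 y [ 0.34 -0.94  0.03]
[40, -20, -30] -0.5 6 q [-1.84 -0.75  1.69  0.81  2.24  0.15] p [ 0.185 -0.012  0.745] az 0.04 tilt 36.7 y [ 0.08 -1.    0.03]
```

```bash
python3 -m jog '{"linear":[[-47,60,-60],[-47,60,-60],[-47,60,-60],[-47,60,-60],[-47,60,-60]],"turn":[-0.5,-0.5,-0.5,-0.5,-0.5]}' ;python3 st.py
```

```text
t: 11.22
tcp_pos: [-0.3276, 0.3996, 0.9874]
tool_rot: [0.84, 0.491, 0.225, -0.048]
force: [0.1, 0.2, -0.2]
finger_gap: 0.004
gripper_force: 0.0
q [-0.561 -0.755  0.219  2.257  2.549  2.333] 
t 11.225 z [ 0.331  0.302 -0.894] y [ 0.847 -0.513  0.14 ] tilt 26.6 az 0.74 tip [-0.2704  0.4519  0.8327] F [ 0.1  0.2 -0.2]
```

```bash
python3 -m jog '{"linear":[[20,-60,0],[20,-60,0],[20,-60,0],[20,-60,0],[20,-60,0]],"turn":[-1,-1,-1,-1,-1]}' ;python3 st.py
python3 - <<'E'
from plan import *
q0=sense()['q']
for s in ([([40,-50,-20],-.5,6)],[([20,-60,-20],-.5,6)],[([0,-60,-20],-.5,6)],[([50,-20,-20],-.5,6)]):
  print(s);q=run(q0,s,1.7,False);q=run(q,[([40,0,-30],-.5,6),([40,0,-20],-.5,6)],1.7)
E
```

```text
t: 11.85
tcp_pos: [-0.2571, 0.2191, 1.0078]
tool_rot: [0.89, 0.35, 0.285, -0.068]
force: [-0.5, -0.6, -0.2]
finger_gap: 0.002
gripper_force: 0.0
q [-0.208 -0.747  0.599  1.007  2.638  1.653] 
t 11.85 z [ 0.46   0.32  -0.828] y [ 0.661 -0.746  0.079] tilt 34.1 az 0.608 tip [-0.1775  0.2744  0.8645] F [-0.5 -0.6 -0.2]
[([40, -50, -20], -0.5, 6)]
[40, 0, -30] -0.5 6 q [ 1.71 -0.73  1.76 -0.75  2.05  2.68] p [-0.035 -0.011  0.72 ] az 0.06 tilt 37.5 y [ 0.19 -0.98  0.1 ]
[40, 0, -20] -0.5 6 q [ 1.44 -0.75  2.04 -0.75  1.82  2.84] p [-0.029  0.007  0.61 ] az -0.2 tilt 41.4 y [-0.07 -0.99  0.11]
[([20, -60, -20], -0.5, 6)]
[40, 0, -30] -0.5 6 q [ 2.32 -0.75  1.49 -0.98  2.56  2.85] p [ 0.023 -0.105  0.816] az 0.12 tilt 34.8 y [ 0.22 -0.97  0.07]
[40, 0, -20] -0.5 6 q [ 2.37 -0.75  1.49 -1.23  2.65  2.85] p [ 0.04  -0.116  0.823] az -0.02 tilt 41.2 y [ 0.03 -1.    0.04]
[([0, -60, -20], -0.5, 6)]
[40, 0, -30] -0.5 6 q [ 1.96 -0.75  1.34 -0.97  2.48  2.49] p [-0.005 -0.115  0.863] az 0.1 tilt 31.9 y [ 0.21 -0.98  0.07]
[40, 0, -20] -0.5 6 q [ 2.32 -0.75  1.44 -1.19  2.65  2.85] p [ 0.037 -0.122  0.838] az -0.02 tilt 37.7 y [ 0.01 -1.    0.02]
[([50, -20, -20], -0.5, 6)]
[40, 0, -30] -0.5 6 q [ 0.07 -0.33  1.65 -0.    1.23  1.42] p [0.277 0.13  0.716] az 0.06 tilt 33.9 y [ 0.19 -0.98  0.09]
[40, 0, -20] -0.5 6 q [ 0.07  0.14  1.54 -0.19  0.89  1.76] p [0.517 0.13  0.596] az -0.2 tilt 33.9 y [-0.07 -0.99  0.09]
```

```bash
python3 -m jog '{"linear":[[50,-20,-20],[50,-20,-20],[50,-20,-20],[50,-20,-20],[50,-20,-20],[50,-20,-20]],"turn":[-0.5,-0.5,-0.5,-0.5,-0.5,-0.5]}' ;python3 st.py
python3 - <<'E'
from plan import *
q0=sense()['q']
for s in ([([40,0,-30],-.5,6),([40,0,-20],-.5,6)],[([50,0,-10],-.5,6),([40,0,-20],-.5,5)],[([50,10,-10],-.5,6),([40,0,-20],-.5,5)]):
  print(s);q=run(q0,s,1.7)
E
```

```text
t: 12.6
tcp_pos: [0.014, 0.1293, 0.8993]
tool_rot: [0.913, 0.255, 0.317, -0.033]
force: [-0.5, 0.2, -0.1]
finger_gap: -0.004
gripper_force: 0.0
q [ 0.204 -0.645  1.262  0.109  1.881  1.298] 
t 12.6 z [ 0.562  0.222 -0.797] y [ 0.486 -0.868  0.101] tilt 37.2 az 0.376 tip [0.1112 0.1676 0.7614] F [-0.5  0.2 -0.1]
[([40, 0, -30], -0.5, 6), ([40, 0, -20], -0.5, 6)]
[40, 0, -30] -0.5 6 q [ 0.08 -0.38  1.67  0.02  1.2   1.37] p [0.254 0.134 0.719] az 0.11 tilt 37.2 y [ 0.24 -0.96  0.1 ]
[40, 0, -20] -0.5 6 q [ 0.08  0.09  1.6  -0.19  0.82  1.72] p [0.494 0.134 0.599] az -0.15 tilt 37.2 y [-0.01 -0.99  0.1 ]
[([50, 0, -10], -0.5, 6), ([40, 0, -20], -0.5, 5)]
[50, 0, -10] -0.5 6 q [ 0.06 -0.26  1.31  0.03  1.44  1.36] p [0.314 0.135 0.839] az 0.11 tilt 37.2 y [ 0.24 -0.96  0.1 ]
[40, 0, -20] -0.5 5 q [ 0.07  0.07  1.27 -0.12  1.16  1.59] p [0.514 0.135 0.739] az -0.11 tilt 37.2 y [ 0.03 -0.99  0.1 ]
[([50, 10, -10], -0.5, 6), ([40, 0, -20], -0.5, 5)]
[50, 10, -10] -0.5 6 q [ 0.27 -0.2   1.27 -0.09  1.43  1.54] p [0.314 0.189 0.839] az 0.11 tilt 37.2 y [ 0.25 -0.96  0.1 ]
[40, 0, -20] -0.5 5 q [ 0.19  0.11  1.23 -0.19  1.18  1.71] p [0.514 0.189 0.739] az -0.1 tilt 37.2 y [ 0.03 -0.99  0.1 ]
```

```bash
python3 -m jog '{"linear":[[48,-20,-30],[48,-20,-30],[48,-20,-30],[48,-20,-30],[48,-20,-30],[48,-20,-30],[48,-20,-30],[48,-20,-30]],"turn":[-0.8,-0.8,-0.8,-0.8,-0.8,-0.8,-0.8,-0.8]}' ;python3 st.py
python3 - <<'E'
from plan import *
q0=sense()['q']
for d in([0,0,-30],[0,0,-50],[-5,0,-20]):
  q=q0
  for k in range(3): q=run(q,[(d,0,4)],1.7)
E
```

```text
t: 13.6
tcp_pos: [0.3945, 0.001, 0.6634]
tool_rot: [0.944, -0.01, 0.322, 0.071]
force: [0.3, 0.0, 0.3]
finger_gap: 0.003
gripper_force: 0.0
q [-0.297 -0.165  1.685  0.054  0.952  1.279] 
t 13.6 z [ 0.606 -0.14  -0.783] y [-0.064 -0.99   0.127] tilt 38.4 az -0.227 tip [ 0.4993 -0.0232  0.5279] F [0.3 0.  0.3]
[0, 0, -30] 0 4 q [-0.3  -0.07  1.93  0.08  0.61  1.25] p [0.395 0.001 0.543] az -0.23 tilt 38.4 y [-0.06 -0.99  0.13]
[0, 0, -30] 0 4 q [-0.3   0.12  2.14  0.21  0.21  1.11] p [0.395 0.001 0.423] az -0.23 tilt 38.4 y [-0.06 -0.99  0.13]
[0, 0, -30] 0 4 q [-0.25  0.32  2.19  1.25  0.    0.09] p [0.411 0.009 0.347] az -0.25 tilt 35.8 y [-0.07 -0.99  0.13]
[0, 0, -50] 0 4 q [-0.3   0.04  2.07  0.13  0.36  1.19] p [0.395 0.001 0.463] az -0.23 tilt 38.4 y [-0.06 -0.99  0.13]
[0, 0, -50] 0 4 q [-0.25  0.37  2.18  1.07  0.    0.27] p [0.421 0.008 0.332] az -0.24 tilt 34.1 y [-0.06 -0.99  0.12]
[0, 0, -50] 0 4 q [-0.25  0.63  2.07  2.17  0.04 -0.82] p [ 0.48  -0.002  0.236] az -0.18 tilt 26.6 y [-0.03 -1.    0.07]
[-5, 0, -20] 0 4 q [-0.32 -0.15  1.88  0.08  0.74  1.23] p [0.375 0.001 0.583] az -0.23 tilt 38.4 y [-0.06 -0.99  0.13]
[-5, 0, -20] 0 4 q [-0.34 -0.1   2.07  0.15  0.5   1.14] p [0.355 0.001 0.503] az -0.23 tilt 38.4 y [-0.06 -0.99  0.13]
[-5, 0, -20] 0 4 q [-0.37  0.02  2.26  0.43  0.21  0.83] p [0.335 0.001 0.423] az -0.23 tilt 38.4 y [-0.06 -0.99  0.13]
```

```bash
python3 - <<'E'
from plan import *
q0=sense()['q']
for tt in(0,.3,.6):
  q=run(q0,[([-4,-5,-38],tt,6),([0,0,-15],0,4),([0,0,-15],0,4)],1.7)
  q=run(q,[([0,0,0],-tt,6)],1.7)
E
```

```text
[-4, -5, -38] 0 6 q [-0.42  0.06  2.17  0.45  0.28  0.77] p [ 0.371 -0.029  0.435] az -0.23 tilt 38.4 y [-0.06 -0.99  0.13]
[0, 0, -15] 0 4 q [-0.42  0.2   2.25  1.28  0.12 -0.07] p [ 0.372 -0.028  0.379] az -0.23 tilt 38.2 y [-0.06 -0.99  0.13]
[0, 0, -15] 0 4 q [-0.42  0.33  2.3   2.37  0.18 -1.17] p [ 0.376 -0.031  0.335] az -0.22 tilt 37.4 y [-0.06 -0.99  0.12]
[0, 0, 0] 0 6 q [-0.42  0.33  2.3   2.37  0.18 -1.17] p [ 0.376 -0.031  0.335] az -0.22 tilt 37.4 y [-0.06 -0.99  0.12]
[-4, -5, -38] 0.3 6 q [-0.46  0.05  2.17  0.71  0.37  0.38] p [ 0.371 -0.028  0.436] az -0.07 tilt 38.4 y [ 0.09 -0.99  0.13]
[0, 0, -15] 0 4 q [-0.46  0.2   2.26  1.39  0.24 -0.33] p [ 0.371 -0.028  0.376] az -0.07 tilt 38.4 y [ 0.09 -0.99  0.13]
[0, 0, -15] 0 4 q [-0.46  0.39  2.34  2.31  0.33 -1.28] p [ 0.371 -0.028  0.316] az -0.07 tilt 38.4 y [ 0.09 -0.99  0.13]
[0, 0, 0] -0.3 6 q [-0.42  0.39  2.34  2.69  0.28 -1.49] p [ 0.371 -0.028  0.316] az -0.23 tilt 38.4 y [-0.06 -0.99  0.13]
[-4, -5, -38] 0.6 6 q [-0.5   0.05  2.16  0.82  0.48  0.12] p [ 0.372 -0.028  0.437] az 0.09 tilt 38.3 y [ 0.24 -0.96  0.13]
[0, 0, -15] 0 4 q [-0.5   0.2   2.26  1.3   0.36 -0.39] p [ 0.372 -0.028  0.377] az 0.09 tilt 38.3 y [ 0.24 -0.96  0.13]
[0, 0, -15] 0 4 q [-0.5   0.39  2.34  1.99  0.38 -1.13] p [ 0.372 -0.028  0.317] az 0.09 tilt 38.3 y [ 0.24 -0.96  0.13]
[0, 0, 0] -0.6 6 q [-0.42  0.39  2.34  2.68  0.27 -1.48] p [ 0.372 -0.028  0.317] az -0.23 tilt 38.3 y [-0.07 -0.99  0.13]
```

Option with turn 0.3 is perfect.

```bash
python3 -m jog '{"linear":[[-4,-5,-38],[-4,-5,-38],[-4,-5,-38],[-4,-5,-38],[-4,-5,-38],[-4,-5,-38],[0,0,-15],[0,0,-15],[0,0,-15],[0,0,-15],[0,0,-15]],"turn":[0.3,0.3,0.3,0.3,0.3,0.3,0,0,0,0,0]}' ;python3 st.py
python3 - <<'E'
from station import *; import cv2,numpy as np
a=snapshot("scene")[:,:,::-1]; b=snapshot("top")[:,:,::-1]
cv2.imwrite("pics/h1.png",np.hstack([cv2.resize(a[200:300,270:370],(400,400),interpolation=2),cv2.resize(b[200:300,300:400],(400,400),interpolation=2)]))
E
```

```text
t: 14.98
tcp_pos: [0.3694, -0.028, 0.3634]
tool_rot: [0.942, 0.065, 0.326, 0.045]
force: [0.5, 0.0, -0.7]
finger_gap: 0.002
gripper_force: 0.0
q [-0.465  0.238  2.287  1.633  0.244 -0.587] 
t 14.975 z [ 0.62  -0.042 -0.783] y [ 0.093 -0.988  0.126] tilt 38.4 az -0.067 tip [ 0.4767 -0.0352  0.2279] F [ 0.5  0.  -0.7]
```

View pics/h1.png

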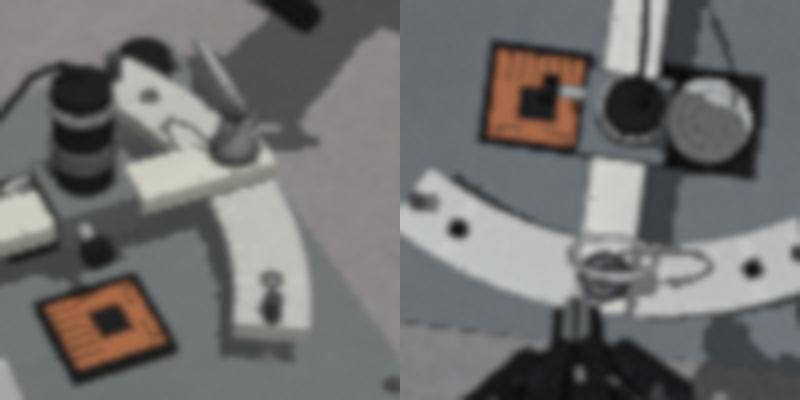

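The scene half shows the ring edge-on, from its top near (319,211) to the collar near (330,229). In the top half the ring ellipse is centred near (353,266), with the shut fingertips at about (344,274), in front of it and to its left. I'll compare these with the projections.

```bash
python3 - <<'E'
from geo import *
p=np.load("p.npy");th=np.linspace(0,2*np.pi,72,endpoint=False)
s25,c25=np.sin(np.radians(25)),np.cos(np.radians(25))
ring=[[125-239+r*np.cos(t)*s25,r*np.sin(t),138+r*np.cos(t)*c25] for r in(25.5,) for t in th]
P=W(p,ring)
for n in("top","scene"):
    u=proj(get_calibration(n),P);print(n,"c",u.mean(0).round(1),"min",u.min(0).round(1),"max",u.max(0).round(1),"ringtop",u[0].round(1))
s=sense();from scipy.spatial.transform import Rotation as R
z=R.from_quat(s['tool_rot']).apply([0,0,1])
print("tip top",proj(get_calibration("top"),[s['tcp_pos']+.173*z]).round(1))
import cv2
a=cv2.imread("pics/scene0.png");b=cv2.imread("pics/top0.png")
for im,n in((a,"scene"),(b,"top")):pass
A=cv2.resize(a[205:245,305:345],(400,400),interpolation=2);B=cv2.resize(b[245:285,330:370],(400,400),interpolation=2)
for I,n,o in((A,"scene",(305,205)),(B,"top",(330,245))):
    for q in proj(get_calibration(n),P):cv2.circle(I,tuple(int(v) for v in (q-o)*10+5),2,(0,0,255),-1)
cv2.imwrite("pics/h2.png",np.hstack([A,B]))
E
```

```text
top c [352.5 264.2] min [341.7 259.2] max [363.2 269.1] ringtop [353.7 259.4]
scene c [325.1 218.1] min [319.2 209.2] max [330.9 226.9] ringtop [321.2 211.6]
tip top [[343.5 276.2]]
```

View pics/h2.png

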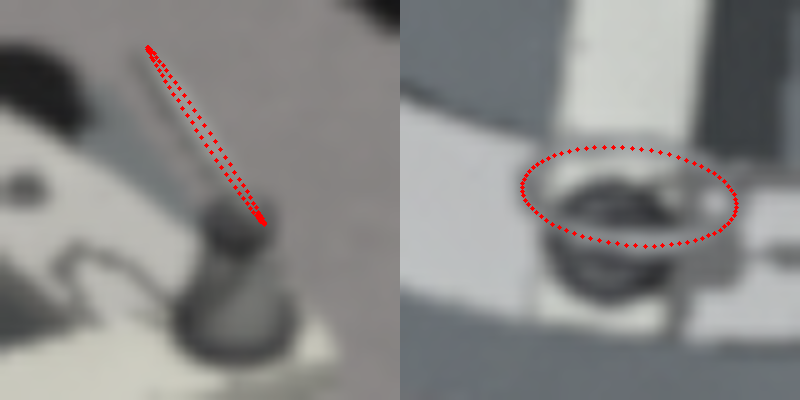

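The projected ring (red) sits about 2–4 mm short of the wire towards the robot, but the top camera shows the tip with the same bias. I'll shift the ring estimate by +2 mm in x.

```bash
python3 -m jog '{"linear":[[0,-1,-13],[0,-1,-13],[0,-1,-13],[2,-2,-12],[0,0,0],[0,0,0],[0,0,0]],"turn":[0,0,0,0,-0.5,-0.5,-0.5]}' ;python3 st.py
python3 - <<'E'
from kin import *;from station import sense
s=sense();z=R.from_quat(s['tool_rot']).apply([0,0,1]);C=np.array([.5065,-.060,.138])
for d in(-.05,-.025,0,.022):print(d,((C+z*(d-.173)-s['tcp_pos'])*1000).round(1))
import cv2
from station import snapshot
cv2.imwrite("pics/h3s.png",snapshot("scene")[:,:,::-1]);cv2.imwrite("pics/h3t.png",snapshot("top")[:,:,::-1])
E
```

```text
t: 15.95
tcp_pos: [0.372, -0.0329, 0.3135]
tool_rot: [0.944, 0.002, 0.324, 0.065]
force: [0.2, -0.2, -0.1]
finger_gap: -0.004
gripper_force: 0.0
q [-0.443  0.402  2.344  2.606  0.303 -1.451] 
t 15.95 z [ 0.611 -0.122 -0.782] y [-0.038 -0.991  0.125] tilt 38.6 az -0.196 tip [ 0.4778 -0.054   0.1783] F [ 0.2 -0.2 -0.1]
-0.05 [-1.8  0.1 -1.2]
-0.025 [ 13.4  -3.  -20.7]
0 [ 28.7  -6.  -40.3]
0.022 [ 42.2  -8.7 -57.5]
```

```bash
python3 -m jog '{"linear":[[5,-1,-7],[5,-1,-7],[5,-1,-7],[5,-1,-7],[4,-1,-6],[4,-1,-6]],"turn":[0,0,0,0,0,0]}' ;python3 st.py
python3 - <<'E'
from station import *; import cv2,numpy as np
a=snapshot("scene")[:,:,::-1]; b=snapshot("top")[:,:,::-1]
cv2.imwrite("pics/h4.png",np.hstack([cv2.resize(a[190:250,290:350],(400,400),interpolation=2),cv2.resize(b[240:300,320:380],(400,400),interpolation=2)]))
E
```

```text
t: 16.8
tcp_pos: [0.4001, -0.039, 0.2727]
tool_rot: [0.944, 0.003, 0.323, 0.065]
force: [-0.0, 0.1, 0.5]
finger_gap: -0.003
gripper_force: 0.0
q [-0.422  0.545  2.31   2.774  0.397 -1.609] 
t 16.8 z [ 0.611 -0.122 -0.782] y [-0.037 -0.991  0.125] tilt 38.5 az -0.197 tip [ 0.5057 -0.06    0.1373] F [-0.   0.1  0.5]
```

View pics/h4.png

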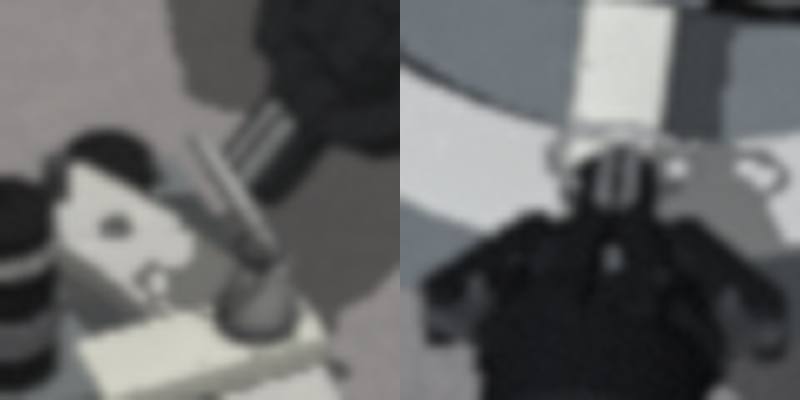

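In the left half the shut fingertip is at the ring plane, around (240,190), inside the wire that runs from (195,135) to (270,265). In the right half the tip at (620,170) is centred between the ring sides at 555 and 670. No contact so far; inserting further.

```bash
python3 -m jog '{"linear":[[4,-1,-5],[4,-1,-5],[4,-1,-5],[3,0,-4],[0,0,0]],"turn":[0,0,0,0,0]}' ;python3 st.py
```

```text
t: 17.52
tcp_pos: [0.415, -0.0419, 0.2538]
tool_rot: [0.944, 0.003, 0.323, 0.065]
force: [0.4, -0.1, -0.3]
finger_gap: -0.004
gripper_force: 0.0
q [-0.411  0.604  2.283  2.816  0.426 -1.643] 
t 17.525 z [ 0.611 -0.122 -0.783] y [-0.037 -0.991  0.125] tilt 38.5 az -0.197 tip [ 0.5206 -0.0629  0.1185] F [ 0.4 -0.1 -0.3]
```

```bash
python3 -m jog '{"linear":[[0,0,3],[0,0,3],[0,0,3],[0,0,2],[0,0,2]],"turn":[0,0,0,0,0]}' ;python3 -m jog '{"linear":[[0,0,2],[0,0,2]],"turn":[0,0]}' ;python3 -m jog '{"linear":[[0,0,2],[0,0,1]],"turn":[0,0]}'
```

```text
t: 18.15
tcp_pos: [0.4148, -0.0419, 0.2674]
tool_rot: [0.944, 0.003, 0.324, 0.066]
force: [-0.4, 0.4, -0.9]
finger_gap: -0.002
gripper_force: 0.0
t: 18.4
tcp_pos: [0.414, -0.0416, 0.2708]
tool_rot: [0.945, 0.003, 0.322, 0.065]
force: [-0.4, 0.4, -5.5]
finger_gap: 0.003
gripper_force: 2.0
t: 18.65
tcp_pos: [0.4139, -0.0416, 0.2737]
tool_rot: [0.945, 0.003, 0.321, 0.065]
force: [-1.8, 1.8, -5.4]
finger_gap: -0.001
gripper_force: 2.9
```

```bash
python3 -m jog '{"linear":[[0,0,2],[0,0,2]],"turn":[0,0]}' ;python3 -m jog '{"linear":[[0,0,2],[0,0,1],[0,0,0]],"turn":[0,0,0]}';python3 st.py
```

```text
t: 18.9
tcp_pos: [0.4139, -0.0416, 0.2778]
tool_rot: [0.945, 0.003, 0.322, 0.065]
force: [-3.5, 0.7, -7.3]
finger_gap: 0.0
gripper_force: 3.8
t: 19.27
tcp_pos: [0.414, -0.0416, 0.281]
tool_rot: [0.944, 0.003, 0.322, 0.065]
force: [-5.0, 2.3, -7.9]
finger_gap: -0.0
gripper_force: 4.4
q [-0.411  0.52   2.266  2.722  0.33  -1.543] 
t 19.275 z [ 0.609 -0.121 -0.784] y [-0.037 -0.991  0.125] tilt 38.4 az -0.197 tip [ 0.5193 -0.0627  0.1453] F [-5.   2.3 -7.9]
```

```bash
python3 -m jog '{"linear":[[0,0,1.5],[0,0,0]],"turn":[0,0]}'; python3 st.py; python3 - <<'E'
from sim import *; from geo import W,arm,sense
p=np.load("p.npy");pv=W(p,[125,0,0])[0]+[.002,0,0];s=sense();t0=s['tcp_pos'];q=np.array(s['q'])
print("pivot",pv.round(4))
prev=t0.copy()
for k in(0,.5,1):
  q=np.array(s['q']);rot0=R.from_quat(s['tool_rot']);prev=t0.copy();ds=[]
  ct0=W(p,arm(229,0,0))[0]+[.002,0,0]; off=t0-ct0
  for i in range(1,13):
    b=.384*i/12; ct=pv+R.from_euler('z',-b).apply(ct0-pv); rz=R.from_euler('z',-k*b)
    t=ct+rz.apply(off); x=ik(t,rz*rot0,q); q=x.x; ds.append(((t-prev)*1000).round(2)[:2].tolist());prev=t
  print(k,"cost",x.cost,q.round(2),ds,(t-t0).round(4))
E
```

```text
t: 19.52
tcp_pos: [0.414, -0.0417, 0.2824]
tool_rot: [0.944, 0.003, 0.322, 0.065]
force: [-5.4, 0.5, -8.6]
finger_gap: -0.003
gripper_force: 4.5
q [-0.411  0.515  2.265  2.715  0.325 -1.536] 
t 19.525 z [ 0.609 -0.121 -0.784] y [-0.037 -0.991  0.125] tilt 38.4 az -0.197 tip [ 0.5193 -0.0627  0.1468] F [-5.4  0.5 -8.6]
pivot [ 0.7435 -0.0906  0.    ]
0 cost 7.405657903471392e-31 [-0.15  0.52  2.19  3.26  0.24 -1.85] [[1.05, 7.25], [1.28, 7.21], [1.51, 7.17], [1.74, 7.12], [1.97, 7.06], [2.19, 6.99], [2.41, 6.92], [2.63, 6.84], [2.85, 6.75], [3.07, 6.66], [3.28, 6.55], [3.49, 6.45]] [0.0275 0.083  0.    ]
0.5 cost 3.6762632260949655e-30 [-0.06  0.53  2.15  4.    0.27 -2.35] [[1.38, 8.89], [1.64, 8.85], [1.89, 8.79], [2.15, 8.74], [2.4, 8.67], [2.65, 8.6], [2.9, 8.52], [3.14, 8.43], [3.39, 8.33], [3.63, 8.23], [3.86, 8.12], [4.1, 8.0]] [0.0331 0.1021 0.    ]
1 cost 3.344955127411751e-30 [ 0.02  0.54  2.09  4.53  0.37 -2.66] [[1.74, 10.52], [2.07, 10.46], [2.4, 10.39], [2.74, 10.3], [3.06, 10.21], [3.39, 10.11], [3.71, 9.99], [4.03, 9.87], [4.34, 9.74], [4.65, 9.59], [4.96, 9.44], [5.26, 9.28]] [ 0.0423  0.1199 -0.    ]
```

```bash
python3 -m jog '{"linear":[[0.7,4.4,0],[0.7,4.4,0],[0.8,4.4,0],[0.8,4.4,0],[0.9,4.4,0],[1,4.4,0],[1.1,4.4,0],[1.1,4.4,0],[1.2,4.3,0],[1.2,4.3,0],[1.3,4.3,0],[1.3,4.3,0]],"turn":[-0.09,-0.09,-0.09,-0.09,-0.09,-0.09,-0.09,-0.09,-0.09,-0.09,-0.09,-0.09]}'; python3 st.py
```

```text
t: 21.02
tcp_pos: [0.4255, 0.0109, 0.2821]
tool_rot: [0.944, -0.043, 0.318, 0.08]
force: [-5.2, 1.4, -7.8]
finger_gap: -0.0
gripper_force: 4.3
q [-0.226  0.52   2.23   3.291  0.278 -1.864] 
t 21.025 z [ 0.593 -0.178 -0.785] y [-0.131 -0.984  0.124] tilt 38.2 az -0.292 tip [ 0.5281 -0.0199  0.1463] F [-5.2  1.4 -7.8]
```

```bash
python3 -m jog '{"linear":[[1.4,4.3,0],[1.4,4.3,0],[1.5,4.2,0],[1.5,4.2,0],[1.6,4.2,0],[1.7,4.2,0],[1.8,4.1,0],[1.8,4.1,0],[1.9,4,0],[1.9,4,0],[2,4,0],[0,0,0]],"turn":[-0.09,-0.09,-0.09,-0.09,-0.09,-0.09,-0.09,-0.09,-0.09,-0.09,-0.09,0]}'; python3 st.py
python3 - <<'E'
from geo import *; import cv2
a=snapshot("scene")[:,:,::-1].copy(); b=snapshot("top")[:,:,::-1].copy()
p=np.load("p.npy")
print("pred b=.384 lens/tube top",proj(get_calibration("top"),W(p,[arm(150,162,.384),arm(150,162,.36),arm(250,55,.384)])).round(1),proj(get_calibration("scene"),W(p,[arm(150,162,.384),arm(150,162,.36)])).round(1))
cv2.imwrite("pics/h5.png",np.hstack([cv2.resize(a[200:300,270:370],(400,400),interpolation=2),cv2.resize(b[200:300,300:400],(400,400),interpolation=2)]))
E
```

```text
t: 22.52
tcp_pos: [0.4437, 0.0569, 0.2819]
tool_rot: [0.941, -0.083, 0.314, 0.093]
force: [-7.1, 2.4, -8.2]
finger_gap: 0.003
gripper_force: 4.8
q [-0.071  0.531  2.159  3.92   0.269 -2.289] 
t 22.525 z [ 0.575 -0.228 -0.786] y [-0.214 -0.969  0.124] tilt 38.2 az -0.377 tip [0.5433 0.0175 0.146 ] F [-7.1  2.4 -8.2]
pred b=.384 lens/tube top [[334.9 218.5]
 [336.2 219.2]
 [313.9 257.2]] [[295.  235.2]
 [295.  234.2]]
```

View pics/h5.png

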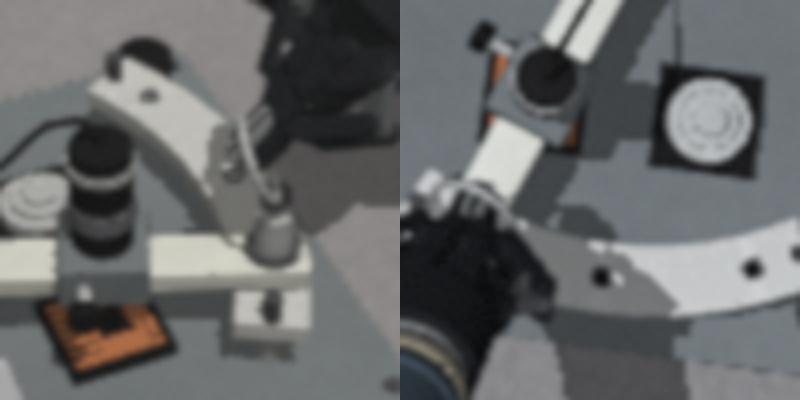

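The top view shows the tube at (337,219.5), about b≈0.355, just short of the left hole. I'll lower so the pin rides on the plate and creep on.

```bash
python3 -m jog '{"linear":[[0,0,-2],[0,0,-2],[0,0,-2],[0,0,-1],[0,0,0]],"turn":[0,0,0,0,0]}'; python3 -m jog '{"linear":[[0.7,1.4,0],[0.7,1.4,0],[0.7,1.4,0],[0.7,1.4,0]],"turn":[0,0,0,0]}'; python3 -m jog '{"linear":[[0.7,1.4,0],[0.7,1.4,0],[0,0,0]],"turn":[0,0,0]}'
```

```text
t: 23.25
tcp_pos: [0.4451, 0.0566, 0.2763]
tool_rot: [0.94, -0.082, 0.317, 0.094]
force: [-5.8, 4.9, -0.5]
finger_gap: -0.0
gripper_force: 3.4
t: 23.75
tcp_pos: [0.4483, 0.0617, 0.2759]
tool_rot: [0.94, -0.083, 0.317, 0.095]
force: [-3.0, 0.1, -6.9]
finger_gap: 0.006
gripper_force: 3.1
t: 24.12
tcp_pos: [0.4497, 0.0645, 0.2757]
tool_rot: [0.94, -0.082, 0.316, 0.095]
force: [-2.9, 1.4, -6.3]
finger_gap: -0.001
gripper_force: 2.9
```

The ring load came back onto the finger at a lower height, so the pin nose is already entering the hole. Lowering the finger now.

```bash
python3 -m jog '{"linear":[[0,0,-2],[0,0,-2],[0,0,-2],[0,0,-2],[0,0,-2],[0,0,-2],[0,0,0]],"turn":[0,0,0,0,0,0,0]}'; python3 st.py
```

```text
t: 25.0
tcp_pos: [0.4507, 0.0643, 0.264]
tool_rot: [0.94, -0.082, 0.318, 0.095]
force: [-0.7, 0.4, -0.6]
finger_gap: -0.0
gripper_force: 0.0
q [-0.049  0.583  2.151  3.853  0.314 -2.2  ] 
t 25.0 z [ 0.581 -0.23  -0.78 ] y [-0.215 -0.969  0.126] tilt 38.7 az -0.377 tip [0.5512 0.0245 0.129 ] F [-0.7  0.4 -0.6]
```

```bash
python3 -m jog '{"linear":[[0,0,-3],[0,0,-3],[-4,1.5,5],[-4,1.5,5],[-4,1.5,5],[-4,1.5,5],[-6,2.5,8],[-6,2.5,8],[-6,2.5,8],[-6,2.5,8]],"turn":[0,0,0,0,0,0,0,0,0,0]}'; python3 st.py
```

```text
t: 26.25
tcp_pos: [0.4091, 0.0806, 0.3103]
tool_rot: [0.94, -0.082, 0.316, 0.094]
force: [-0.4, -0.9, -0.3]
finger_gap: -0.003
gripper_force: 0.0
q [-0.006  0.442  2.205  4.157  0.269 -2.477] 
t 26.25 z [ 0.579 -0.229 -0.782] y [-0.215 -0.969  0.125] tilt 38.6 az -0.377 tip [0.5094 0.0409 0.175 ] F [-0.4 -0.9 -0.3]
```

```bash
python3 -m jog '{"linear":[[-8,3,15],[-8,3,15],[-5,10,20],[0,15,20],[0,15,20],[0,15,20],[0,0,0]],"turn":[0,0,0,0,0,0,0]}'; python3 st.py
python3 - <<'E'
from geo import *; import cv2
a=snapshot("scene")[:,:,::-1].copy(); b=snapshot("top")[:,:,::-1].copy()
p=np.load("p.npy")
cv2.imwrite("pics/h6.png",np.hstack([cv2.resize(a[200:300,270:370],(400,400),interpolation=2),cv2.resize(b[190:290,290:390],(400,400),interpolation=2)]))
E
```

```text
t: 27.12
tcp_pos: [0.3681, 0.1112, 0.3688]
tool_rot: [0.932, -0.07, 0.347, 0.085]
force: [0.1, 0.1, -0.2]
finger_gap: 0.008
gripper_force: 0.0
q [ 0.087  0.266  2.226  4.572  0.267 -2.854] 
t 27.125 z [ 0.634 -0.207 -0.745] y [-0.189 -0.976  0.11 ] tilt 41.8 az -0.316 tip [0.4778 0.0754 0.2399] F [ 0.1  0.1 -0.2]
```

View pics/h6.png

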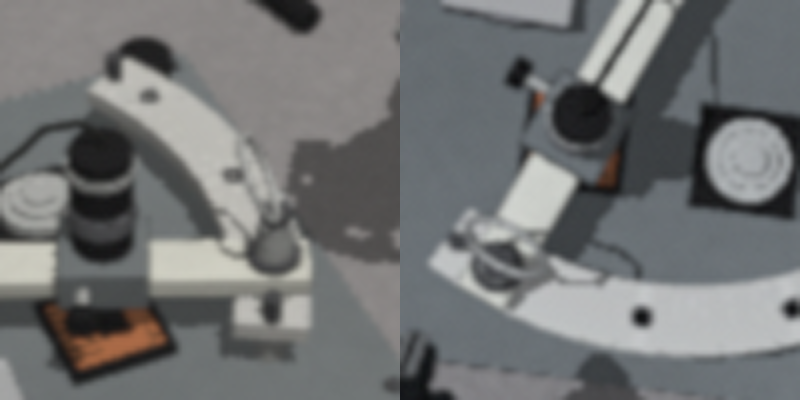

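The tube is now at top pixel (335.3,217.5) against (334.9,218.5) predicted for the left hole. The ring sits about 12 mm lower than when it was lifted, the board and gauge are where they were, and the gripper is clear. Handing in.

```bash
python3 -c "
from station import *
print(sign_off())"
```

```text
the job is handed in; nothing more can be done
None
```

The microscope is swung one hole to the left, over the copper board, with the pin dropped and the arm clear. Handed in at about 27 s, but pin seating and lens position were judged only from pictures and forces, and joints 2, 3, 4 and 6 read up to 0.005 rad past their stated ranges during the moves.

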